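# Clear, level, switch on and zero a bench scale, then load the lot

### The job

Get the bench scale ready: first take the blue carton that was left on its platform and set it down on the plywood board, then push the wooden wedge in under the low right-hand side of the platform until the bubble sits centred between its two lines, and let go so that it stays level on the wedge. Then swing the isolator lever fully over to on (left), and after that turn the trim knob until its pointer stands on the red zero mark. Only then lay every mains adapter flat and side by side on the black mat of the platform, none on top of another; at the end the platform must still read level and the knob zero, and the torch, the green carton and the tape roll must be left where they are.

Things in the scene. Friction and masses are not known exactly. Their poses are not given: they have to be found in the camera images.
- board: the low plywood work board that everything stands on, fixed on the bench: 470 (x) by 960 (y) mm; its top is 148 mm above the origin, at world z = 0.148 m
- scale: bench scale, fixed, upright (z up, x away from the robot, y left). Origin below the platform's centre, 0 to 8 mm above the board (varies). Offsets in its frame, mm: platform 190 (x) by 230 (y), centre x=0 y=0, hinged along x at y=+105, z=38; right edge y=-115. Grey console 80 (x) by 230 (y) by 48 high, centre x=-155 y=0
- platform (a joint): tilt, rad: 0 level, negative = right side low (starts at -0.06 on its stop), positive = right side too high (limit 0.06). Falls back by its weight (0.9 kg). A spirit vial (yellow holder) lies on its edge nearest the robot: the pale bubble shifts 0.4 mm per mrad to the high side and is wholly between the two black lines within about 0.010 rad of level
- foot (a point): middle of the underside of the bar foot under the platform's right side: what the wedge lifts. Bar 60 mm long along the scale's x, at x=0, y=-105 of the scale, 210 from the hinge. Below it and 100 mm to its left is free, 130 wide between dark stop arms. When level it is 24 mm plus the scale's own height above the board
- mat (a point): centre of the top of the black rubber mat on the platform (164 in x by 222 in y; z up out of the mat, x and y as the scale's). The mat's top is 52 mm above the scale's origin when level
- wedge: loose wooden wedge, 180 mm long, 45 wide, 0.22 kg; origin at the centre of its underside, y axis to its thin tip. Upper face rises 1 in 4 from 3 mm thick at the tip (y=+90) to 38 at y=-50; then a flat tail to y=-90 with a blue tab on it. Starts right of the platform, tip roughly towards it. Once under the foot it stays and carries the load
- wedge_grip (a point): grip point on the wedge's blue tab: tab 25 wide (wedge x), 30 long (wedge y), standing from 36 to 80 mm height at y=-70; this point is 62 mm above the wedge's underside
- wedge_tip (a point): middle of the wedge's thin tip, on its underside
- isolator (a joint): isolator lever on the right-hand half of the console: 0 = off (leaning 0.5 rad to the right, red square), 1.0 = on (leaning 0.5 rad to the left, green square). Stays where it is left; about 2.5 N at the grip moves it
- isolator_grip (a point): middle of the lever's red cross-grip (44 long along the scale's x, 18 thick), 60 mm from its pivot; the pivot is at x=-155, y=-64, z=58 of the scale
- trim (a joint): zero-trim knob on the left-hand half of the console, rad: 0 = white pointer on the red zero mark (the mark is on the side away from the robot), positive = turned clockwise seen from above; range -1.5 to 1.5; it starts 0.5 to 1.3 rad clockwise of zero. Turns stiffly about the vertical (0.04 N m) and stays
- trim_grip (a point): on the knob's axis, at the height to grip its bar: bar 52 long (along this point's x, the pointer end) and 14 thick, from 9 mm above the knob's foot to 35; this point is 11 mm below the bar's top and 26 above the console
- adapter_1_mid (a point): centre (half-way up) of a loose black mains adapter, 114 long with its cable stub; case 75 x 48 x 36 high mm. x along its length (cable at one end); lies flat, z up; grasp across its width (y). May be absent
- adapter_1: the same black adapter; origin under its centre
- adapter_2_mid (a point): centre (half-way up) of a loose dark grey mains adapter, 101 long with its cable stub; case 62 x 44 x 34 high mm. x along its length (cable at one end); lies flat, z up; grasp across its width (y). May be absent
- adapter_2: the same dark grey adapter; origin under its centre
- adapter_3_mid (a point): centre (half-way up) of a loose black mains adapter, 117 long with its cable stub; case 78 x 50 x 38 high mm. x along its length (cable at one end); lies flat, z up; grasp across its width (y). May be absent
- adapter_3: the same black adapter; origin under its centre
- adapter_4_mid (a point): centre (half-way up) of a loose white mains adapter, 109 long with its cable stub; case 70 x 46 x 36 high mm. x along its length (cable at one end); lies flat, z up; grasp across its width (y). May be absent
- adapter_4: the same white adapter; origin under its centre
- pack_blue_mid (a point): centre (half-way up) of a small blue and white carton, 34 (x) by 85 (y) by 75 mm high, 0.12 kg, that was left standing on the platform; grasp across x
- torch_red: red torch, 160x48x48 mm; bystander, leave alone; origin at the centre of its underside
- pack_green: small green and white carton, 40x62x92 mm, standing; bystander, leave alone; origin at the centre of its underside
- tape_roll: roll of black tape, 62x60x19 mm; bystander, leave alone; origin at the centre of its underside

How it is judged:
By the outcome, as a careful person would: the job done as asked, in the order asked, and still so for the second after the job is handed in, with the robot touching nothing.
Of adapter_1, adapter_2, adapter_3, adapter_4 only 3 to 4 are there at a start; the rules pass over those that are not, and their reading is None.
At some moment in a run one of adapter_1, adapter_2, adapter_3, adapter_4 may be knocked a few centimetres aside while the robot is not near it.
Once in a run the grip may slacken for a moment while it holds something.
It also fails if it takes over 210 s, if anything falls off the work surface, if the arm or the gripper's body presses on something with over 40 N, if the wrist force passes 120 N, or if a joint passes its speed limit or range.

### The arm

A 6-joint arm with a two-finger parallel gripper is mounted at the origin on a cart in front of the work surface, level with it; the furniture and walls round the work are solid. World frame = base frame: x ahead of the robot, y to its left, z up, the work surface at z = 0. Lengths are in mm, angles in rad, forces in N, time in s.
With the tool pointing down it reaches from about 400 to 925 mm from the base axis. Payload 12.5 kg.
Tool frame: the origin (TCP) lies midway between the tips of the shut fingers; the grasp point (between the pads) lies 19 mm behind it; z points along the fingers, y is the line along which they close (so a half turn about z gives the same grasp; the last joint's range is limited). The gripper opens to 95 mm and grips with 3 to 60 N. Pads are 20 mm wide; open, the fingers measure 119 mm over their backs; the gripper's body (75 mm by 180 mm) begins 59 mm behind the grasp point.
Start: joints at [-1.224, 0.491, 1.559, -0, 1.092, -0.106], TCP at [273.453, -562.026, 189.861] pointing down, gripper open.
Joint ranges: [-3.1, 3.1], [-0.84, 2.19], [0.05, 2.79], [-1.13, 4.28], [0.06, 2.93], [-2.69, 2.69]. Speed limits (rad/s): [2.22, 2.22, 2.79, 3.14, 3.14, 3.14].

### API

Orientations are given as a unit quaternion [w, x, y, z].
In Python, from rig import * gives the robot as it stands.
- The arm moves only by the shell command python3 -m crank 'ROWS'. ROWS is JSON, a list of rows, each an object of numbers: "dx", "dy", "dz": the shift along the tool's x, y, z in m; "twist": the turn about the tool's z in rad; "hand": the finger opening in m, from 0 to 0.0951. A call has 1 to 5 rows; each row is the pose to reach, as a shift and turn from the pose commanded when the call began, along the tool's axes at that moment; what a row does not reach only later rows make up. A row lasts 1/10 s, in which the tool goes at most 50 mm and 8.59 degrees, less where a joint would pass 70% of its speed; a pose out of reach is approached as far as the arm can. A call with a gripper value outside its range is refused whole. The fingers move at their own pace and stop on an object; the grip force is fixed at half the most. Time passes only in rows, so rows that repeat a pose let the fingers close. It gives the time, the measured TCP pose, the force, the opening and the grip force at its end, in the units of the state.
- get_obs(): the state, without advancing time (a new reading comes with each control period).
- camera(name): name is "scene" or "top" or "wrist"; returns a dict with "pixels" (384x512x3 uint8, red, green, blue), "range_z" (384x512 float32, mm along the optical axis (not along the pixel's ray), 0 where there is no reading), "camera_matrix" (3x3 intrinsics, pixels), "position" and "attitude" of the camera in the world. Camera axes: x right, y down, z forward; pixel columns grow to the right and rows downward; lengths in mm; the calibration is good to about 2 mm. A picture is of the moment at which its call begins.
- hand_in(): hands the job in; it is judged then, once.
The state is a dict: "time_s": time; "qpos": joint angles; "qd": joint speeds; "effort": joint torques, N m; "tool_pos": TCP position; "tcp_rot": TCP orientation; "ft_force": force on the tool from outside, world axes, zero at the start; "torque": the same for the moment, N m; "gripper_width": finger opening in mm; "gripper_force": force on a finger pad.
Only numpy, scipy, OpenCV 4.12 (cv2) and the standard library are available. Lean on these libraries where they do the work, as an engineer would, in place of code of your own. Each camera call takes 0.05 s, during which the arm holds its last target. There are 200 camera calls.

## Working session

There is one attempt and no reset: what is moved stays moved. The work goes in short steps, Python scripts to look and compute and a shell command to move; the robot and the scene stay as the last step left them, time stands still between calls to the robot, and variables do not carry over. Pictures are saved under pics/ and viewed, at most 14 in all, crops included, and the job is handed in when it is done.

```bash
ls; mkdir -p pics; cat > h.py <<'E'
from rig import *
import numpy as np, cv2
from scipy.spatial.transform import Rotation as R
def save(name,fn,crop=None,scale=1):
    c=camera(name); np.savez('pics/'+fn+'.npz',**{k:np.asarray(v) for k,v in c.items()})
    im=c['pixels'][:,:,::-1]
    if crop: x0,y0,x1,y1=crop; im=im[y0:y1,x0:x1]
    cv2.imwrite('pics/'+fn+'.png',cv2.resize(im,None,fx=scale,fy=scale,interpolation=cv2.INTER_CUBIC))
    return c
def cam(fn): return dict(np.load('pics/'+fn+'.npz'))
def rot(c):
    a=np.array(c['attitude'])
    return a if a.shape==(3,3) else R.from_quat(a[[1,2,3,0]]).as_matrix()
def pt(c,u,v,z=None):
    K=np.array(c['camera_matrix']);p=np.array(c['position']);d=rot(c)@np.linalg.solve(K,[u,v,1])
    if z is None:
        w=c['range_z'][int(v)-1:int(v)+2,int(u)-1:int(u)+2]; s=np.median(w[w>0])
    else: s=(z-p[2])/d[2]
    return p+s*d
def obs():
    o=get_obs(); q=np.array(o['tcp_rot']); return o,np.array(o['tool_pos']),R.from_quat(q[[1,2,3,0]])
def go(x,y,z,yaw=None):
    """tool-frame shift (m) to a world TCP (mm); yaw= wanted angle of tool y axis (closing line), world deg"""
    o,p,r=obs(); d=r.inv().apply(np.array([x,y,z])-p)/1000
    yx=r.apply([0,1,0]); cur=np.degrees(np.arctan2(yx[1],yx[0])); tw=0
    if yaw is not None: tw=-np.radians((yaw-cur+90)%180-90)
    print('d',d.round(4),'twist',round(tw,3),'cur yaw',round(cur,1),'q6',round(o['qpos'][5],2),'t',o['time_s'])
E
python3 - <<'E'
from h import *
o,p,r=obs();print(p,r.as_matrix().round(3),o['gripper_width'],o['time_s'])
save('top','t0',scale=1.5);c=save('scene','s0',scale=1.5);print(c['attitude'],c['position'])
E
```

```text
pics
[ 273.36950762 -561.74929924  189.2799952 ] [[ 0.899  0.437 -0.   ]
 [ 0.437 -0.899  0.001]
 [ 0.    -0.001 -1.   ]] 95.18452036154666 0.0
[ 0.19010428 -0.37220356  0.81029906 -0.41078012] [-231.24850657  688.02362868  955.65988787]
```

View pics/t0.png

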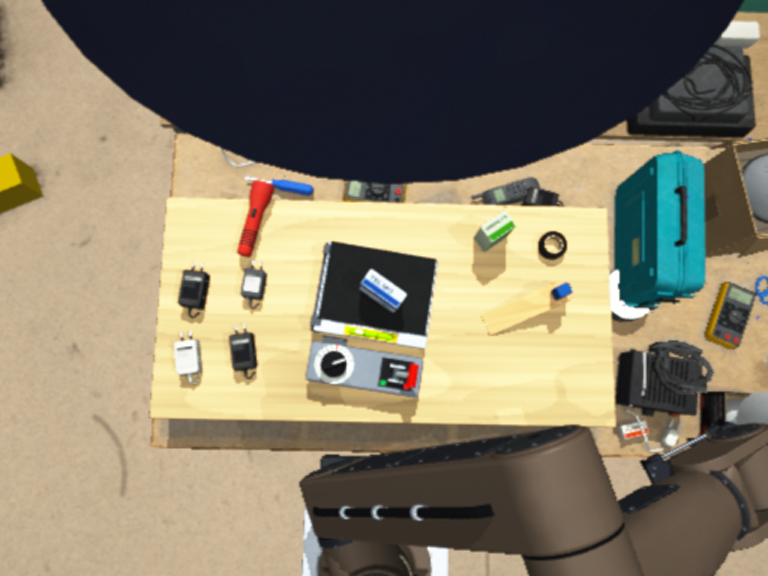

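View pics/s0.png

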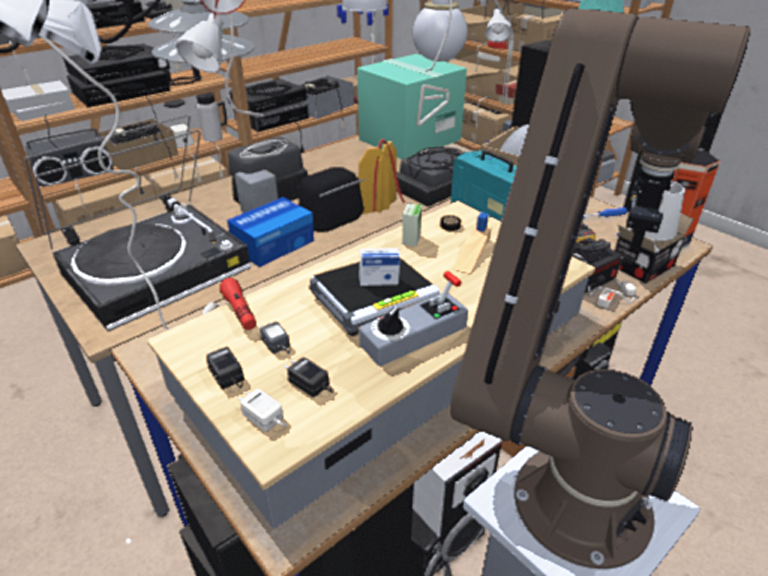

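Top view (1.5x): scale at about (375,290) with the carton at (384,290). The wedge tip is at (483,322) and its tab at (562,290). The four adapters are at (194,288), (253,283), (187,357) and (243,351). I'll enlarge for corners.

```bash
python3 - <<'E'
from h import *
c=cam('t0'); im=c['pixels'][:,:,::-1]
cv2.imwrite('pics/t0a.png',cv2.resize(im[155:270,195:395],None,fx=4,fy=4,interpolation=cv2.INTER_CUBIC))
for n,u,v in [('board',150,220),('carton',384/1.5,290/1.5),('tab',562/1.5,290/1.5),('tip',483/1.5,320/1.5),('a194',194/1.5,288/1.5),('a253',253/1.5,283/1.5),('a187',187/1.5,357/1.5),('a243',243/1.5,351/1.5),('green',495/1.5,225/1.5)]: print(n,pt(c,u,v).round(1))
print(c['position'],rot(c).round(3))
E
```

```text
board [502.  325.  146.1]
carton [574.3  -4.1 269.9]
tab [ 589.4 -361.1  227.6]
tip [ 534.6 -216.1  149.8]
a194 [583.1 384.  186.3]
a253 [597.4 265.4 179.5]
a187 [442.3 388.9 183.8]
a243 [456.7 276.8 185.1]
green [ 716.8 -225.4  240.3]
[ 383.25576819   15.56875269 1445.57239974] [[ 0.02  -0.986  0.165]
 [-1.    -0.023 -0.014]
 [ 0.017 -0.165 -0.986]]
```

View pics/t0a.png

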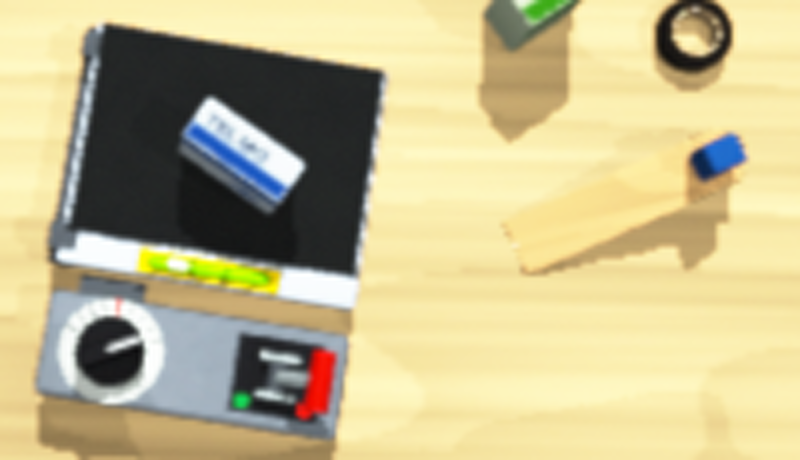

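```bash
cat >> h.py <<'E'
def cloud(c):
    z=c['range_z'];v,u=np.mgrid[:z.shape[0],:z.shape[1]];K=np.array(c['camera_matrix'])
    P=np.stack([(u-K[0,2])/K[0,0]*z,(v-K[1,2])/K[1,1]*z,z],-1)@rot(c).T+np.array(c['position'])
    P[z<=0]=np.nan; return P
def rect(P,m):
    m=m&np.isfinite(P[...,2]); 
    r=cv2.minAreaRect(P[m][:,:2].astype(np.float32)); return r,int(m.sum()),np.median(P[m][:,2])
def near(P,x,y,rad): return np.hypot(P[...,0]-x,P[...,1]-y)<rad
E
python3 - <<'E'
from h import *
c=cam('t0');P=cloud(c);Z=P[...,2]
f=lambda X,Y,z=None: pt(c,195+X/4,155+Y/4,z)
print('K',np.array(c['camera_matrix'])[0,0])
print('console z',[f(*q)[2].round(1) for q in [(200,330),(60,310),(210,400)]])
zc=np.median([f(*q)[2] for q in [(200,330),(60,310),(210,400)]])
C=[f(*q,zc) for q in [(55,292),(348,335),(335,437),(38,395)]];print(np.round(C,1))
for q in [(105,25),(383,72),(357,275),(75,232),(130,60),(340,250)]: print('mat',q,f(*q).round(1))
print('carton',rect(P,near(P,574,-4,75)&(Z>255)))
print('tab',rect(P,near(P,589,-361,40)&(Z>210)))
print('tip',f(503,225,151),f(525,273,151),f(515,249,151))
for n,x,y in [('a194',583,384),('a253',597,265),('a187',442,389),('a243',457,277)]: print(n,rect(P,near(P,x,y,60)&(Z>170)))
print('knob',f(105,350),f(145,340),'lever',f(320,385), 'zero mark',f(120,305,zc))
E
```

```text
K 413.01702363274
console z [np.float64(197.6), np.float64(198.5), np.float64(197.6)]
[[477.  135.  197.6]
 [449.4 -86.3 197.6]
 [373.7 -77.3 197.6]
 [400.  144.7 197.6]]
mat (105, 25) [683.3 104.  201.5]
mat (383, 72) [ 654.7 -112.6  186.1]
mat (357, 275) [496.3 -94.2 180. ]
mat (75, 232) [522.2 121.2 201.8]
mat (130, 60) [656.1  83.9 201.8]
mat (340, 250) [514.5 -80.3 188. ]
carton (((577.2523193359375, -1.0154533386230469), (84.56008911132812, 35.02478790283203), 56.4951286315918), 362, np.float64(269.6116477836629))
tab (((590.4315795898438, -363.8210144042969), (24.607585906982422, 30.563480377197266), 24.20472526550293), 92, np.float64(225.46773797306923))
tip [ 540.99341021 -211.92181983  151.        ] [ 503.38169582 -229.04720509  151.        ] [ 522.1618605  -221.29499874  151.        ]
a194 (((585.9854736328125, 390.86920166015625), (50.75936508178711, 109.08731842041016), 82.66126251220703), 415, np.float64(184.6810098041426))
a253 (((599.5098266601562, 268.79034423828125), (42.30486297607422, 62.15861129760742), 83.53045654296875), 266, np.float64(180.75532403223963))
a187 (((446.69085693359375, 394.9780578613281), (93.70916748046875, 45.94732666015625), 10.92612075805664), 349, np.float64(182.9121828639918))
a243 (((464.3036193847656, 283.9351501464844), (94.54035186767578, 47.84450149536133), 10.724308013916016), 382, np.float64(183.0462061321963))
knob [432.93698533  93.61604431 233.11196669] [442.37245296  66.0940936  199.70230488] lever [410.14061402 -61.04789553 268.45814328] zero mark [468.26317335  85.75840148 197.61511421]
```

Knob pointer points right at crop (145,340); the red mark is at (120,305) and the lever leans right, at (320,385). The wedge tip is at (515,249) and its tab at (718,157). I'll move up over the carton.

```bash
python3 - <<'E'
from h import *
c=cam('t0');print('lamp',pt(c,250,60),pt(c,250,110))
go(577,-1,400,-33.5)
E
python3 -m crank '[{"dz":-0.2},{"dz":-0.2},{"dz":-0.2},{"dz":-0.2},{"dz":-0.2}]'; python3 -c "
from h import *
go(577,-1,400,-33.5)"
```

```text
lamp [ 455.64040186   16.38547841 1304.26499525] [ 447.88651247   16.04253612 1273.86209344]
d [ 0.5184 -0.3716 -0.2102] twist -0.533 cur yaw -64.1 q6 -0.11 t 0.1
d [ 0.5184 -0.3716 -0.2102] twist -0.533 cur yaw -64.1 q6 -0.11 t 0.1schema error: expected keys dx, dy, dz, twist, hand
```

```bash
python3 -m crank '[{"dx":0,"dy":0,"dz":-0.21,"twist":0,"hand":0.095},{"dx":0,"dy":0,"dz":-0.21,"twist":0,"hand":0.095},{"dx":0,"dy":0,"dz":-0.21,"twist":0,"hand":0.095},{"dx":0,"dy":0,"dz":-0.21,"twist":0,"hand":0.095},{"dx":0,"dy":0,"dz":-0.21,"twist":0,"hand":0.095}]'
python3 -m crank '[{"dx":0.518,"dy":-0.372,"dz":-0.21,"twist":-0.533,"hand":0.095},{"dx":0.518,"dy":-0.372,"dz":-0.21,"twist":-0.533,"hand":0.095},{"dx":0.518,"dy":-0.372,"dz":-0.21,"twist":-0.533,"hand":0.095},{"dx":0.518,"dy":-0.372,"dz":-0.21,"twist":-0.533,"hand":0.095},{"dx":0.518,"dy":-0.372,"dz":-0.21,"twist":-0.533,"hand":0.095}]'; python3 -c "
from h import *
go(577,-1,400,-33.5)"
```

```text
time_s: 0.6
tool_pos: [273.7, -562.6, 405.8]
tcp_rot: [0.004, 0.974, 0.225, 0.001]
ft_force: [0.2, -0.7, -0.3]
gripper_width: 94.8
gripper_force: 0.0
time_s: 1.1
tool_pos: [386.8, -351.3, 478.0]
tcp_rot: [-0.0, 0.88, 0.474, -0.0]
ft_force: [0.9, 0.2, 0.6]
gripper_width: 95.3
gripper_force: 0.0
d [ 0.3971 -0.0337  0.0781] twist 0.002 cur yaw -33.4 q6 -0.28 t 1.1
```

```bash
python3 -m crank '[{"dx":0.397,"dy":-0.034,"dz":0.078,"twist":0,"hand":0.095},{"dx":0.397,"dy":-0.034,"dz":0.078,"twist":0,"hand":0.095},{"dx":0.397,"dy":-0.034,"dz":0.078,"twist":0,"hand":0.095},{"dx":0.397,"dy":-0.034,"dz":0.078,"twist":0,"hand":0.095},{"dx":0.397,"dy":-0.034,"dz":0.078,"twist":0,"hand":0.095}]' >/dev/null
python3 -m crank '[{"dx":0.15,"dy":-0.013,"dz":0.03,"twist":0,"hand":0.095},{"dx":0.15,"dy":-0.013,"dz":0.03,"twist":0,"hand":0.095},{"dx":0.15,"dy":-0.013,"dz":0.03,"twist":0,"hand":0.095},{"dx":0.15,"dy":-0.013,"dz":0.03,"twist":0,"hand":0.095},{"dx":0.15,"dy":-0.013,"dz":0.03,"twist":0,"hand":0.095}]' | head -2; python3 -c "
from h import *
c=save('wrist','w0')
P=cloud(c);Z=P[...,2]
print('carton',rect(P,near(P,577,-1,75)&(Z>255)&(Z<285)))
print('mat',rect(P,near(P,580,5,150)&(Z>175)&(Z<205)))
print(np.array(c['position']))
go(577,-1,255,-33.5)"
```

```text
time_s: 2.1
tool_pos: [575.9, -4.5, 398.7]
carton (((579.76611328125, -2.497509002685547), (84.90734100341797, 34.68569564819336), 56.5496826171875), 2277, np.float64(270.9172808312573))
mat (((554.389892578125, 18.08190155029297), (238.62451171875, 245.5071563720703), 82.19872283935547), 24547, np.float64(197.7244349399054))
[619.8727914   60.51861195 593.27738867]
d [ 0.0046 -0.0013  0.1444] twist 0.0 cur yaw -33.5 q6 0.46 t 2.15
```

View pics/w0.png

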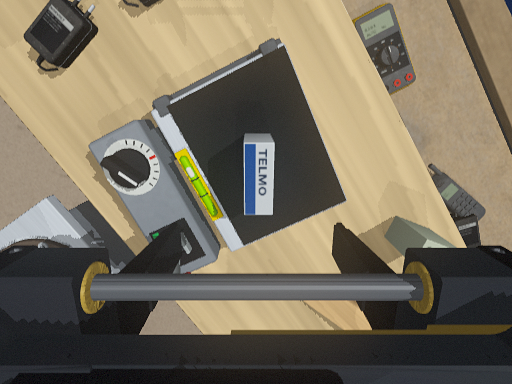

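The wrist view shows the carton at (259,175). The mat corners are at (281,47), (345,199), (241,243) and (176,112), the knob is at (129,168), and the lever is at (185,240). Now grasp.

```bash
python3 - <<'E'
from h import *
c=cam('w0')
M=[pt(c,*q) for q in [(279,52),(342,197),(242,238),(180,114)]];print(np.round(M,1),np.mean(M,0))
print('zero',pt(c,153,157),'knob',pt(c,129,168),'console',[pt(c,*q,198) for q in [(90,150),(151,122)]])
E
python3 -m crank '[{"dx":0.004,"dy":0.002,"dz":0.177,"twist":0,"hand":0.095},{"dx":0.004,"dy":0.002,"dz":0.177,"twist":0,"hand":0.095},{"dx":0.004,"dy":0.002,"dz":0.177,"twist":0,"hand":0.095},{"dx":0.004,"dy":0.002,"dz":0.177,"twist":0,"hand":0.095},{"dx":0.004,"dy":0.002,"dz":0.177,"twist":0,"hand":0.095}]'
python3 -m crank '[{"dx":0,"dy":0,"dz":0,"twist":0,"hand":0.0},{"dx":0,"dy":0,"dz":0,"twist":0,"hand":0.0},{"dx":0,"dy":0,"dz":0,"twist":0,"hand":0.0},{"dx":0,"dy":0,"dz":0,"twist":0,"hand":0.0},{"dx":0,"dy":0,"dz":0,"twist":0,"hand":0.0}]'
```

```text
[[ 679.   102.4  202. ]
 [ 655.5 -105.2  190.2]
 [ 501.1  -79.4  190.7]
 [ 534.6  110.8  201.3]] [592.5394066    7.14753157 196.06343531]
zero [470.20985954  86.65706175 199.8453984 ] knob [443.44850922  91.12021149 220.57734185] console [array([404.99289814, 140.40597644, 198.        ]), array([496.16699515, 123.97453278, 198.        ])]
time_s: 2.65
tool_pos: [577.9, -4.7, 220.1]
tcp_rot: [-0.002, 0.881, 0.472, -0.002]
ft_force: [-0.3, 0.3, 1.1]
gripper_width: 94.6
gripper_force: 0.0
time_s: 3.15
tool_pos: [579.8, -3.3, 223.7]
tcp_rot: [0.0, 0.881, 0.473, 0.0]
ft_force: [0.0, -0.4, -0.2]
gripper_width: 60.2
gripper_force: 0.0
```

```bash
python3 -m crank '[{"dx":0,"dy":0,"dz":0,"twist":0,"hand":0.0},{"dx":0,"dy":0,"dz":0,"twist":0,"hand":0.0},{"dx":0,"dy":0,"dz":0,"twist":0,"hand":0.0},{"dx":0,"dy":0,"dz":0,"twist":0,"hand":0.0},{"dx":0,"dy":0,"dz":0,"twist":0,"hand":0.0}]' | tail -3
python3 -m crank '[{"dx":0,"dy":0,"dz":-0.02,"twist":0,"hand":0.0},{"dx":0,"dy":0,"dz":-0.06,"twist":0,"hand":0.0},{"dx":0,"dy":0,"dz":-0.09,"twist":0,"hand":0.0},{"dx":0,"dy":0,"dz":-0.11,"twist":0,"hand":0.0},{"dx":0,"dy":0,"dz":-0.11,"twist":0,"hand":0.0}]'
python3 -c "
from h import *
go(440,-330,332,-33.5)"
```

```text
ft_force: [-0.8, -0.0, -0.7]
gripper_width: 34.4
gripper_force: 29.7
time_s: 4.15
tool_pos: [580.4, -3.3, 335.4]
tcp_rot: [0.001, 0.881, 0.473, 0.002]
ft_force: [-1.1, -0.1, -1.6]
gripper_width: 34.1
gripper_force: 29.7
d [-0.3499  0.0633  0.003 ] twist -0.0 cur yaw -33.5 q6 0.47 t 4.15
```

```bash
python3 -m crank '[{"dx":-0.03,"dy":0.006,"dz":0,"twist":0,"hand":0.0},{"dx":-0.07,"dy":0.013,"dz":0,"twist":0,"hand":0.0},{"dx":-0.11,"dy":0.02,"dz":0,"twist":0,"hand":0.0},{"dx":-0.15,"dy":0.027,"dz":0,"twist":0,"hand":0.0},{"dx":-0.19,"dy":0.034,"dz":0,"twist":0,"hand":0.0}]' | tail -3
python3 -m crank '[{"dx":-0.04,"dy":0.007,"dz":0,"twist":0,"hand":0.0},{"dx":-0.08,"dy":0.014,"dz":0,"twist":0,"hand":0.0},{"dx":-0.12,"dy":0.021,"dz":0,"twist":0,"hand":0.0},{"dx":-0.16,"dy":0.029,"dz":0,"twist":0,"hand":0.0},{"dx":-0.16,"dy":0.029,"dz":0,"twist":0,"hand":0.0}]'
python3 -m crank '[{"dx":0,"dy":0,"dz":0.03,"twist":0,"hand":0.0},{"dx":0,"dy":0,"dz":0.07,"twist":0,"hand":0.0},{"dx":0,"dy":0,"dz":0.11,"twist":0,"hand":0.0},{"dx":0,"dy":0,"dz":0.14,"twist":0,"hand":0.0},{"dx":0,"dy":0,"dz":0.145,"twist":0,"hand":0.0}]'
```

```text
ft_force: [0.0, -0.4, -1.1]
gripper_width: 34.2
gripper_force: 29.7
time_s: 5.15
tool_pos: [437.0, -333.2, 330.9]
tcp_rot: [-0.001, 0.882, 0.471, -0.001]
ft_force: [-0.2, 0.6, -1.1]
gripper_width: 34.1
gripper_force: 29.7
time_s: 5.65
tool_pos: [437.5, -328.0, 183.9]
tcp_rot: [-0.003, 0.881, 0.473, -0.001]
ft_force: [0.9, -0.5, -1.0]
gripper_width: 34.3
gripper_force: 29.7
```

```bash
python3 -m crank '[{"dx":0,"dy":0,"dz":0.003,"twist":0,"hand":0.0},{"dx":0,"dy":0,"dz":0.006,"twist":0,"hand":0.0},{"dx":0,"dy":0,"dz":0.008,"twist":0,"hand":0.0},{"dx":0,"dy":0,"dz":0.008,"twist":0,"hand":0.0}]'

```

```text
time_s: 6.05
tool_pos: [439.1, -330.0, 180.7]
tcp_rot: [0.001, 0.881, 0.473, 0.0]
ft_force: [-0.1, -0.4, 0.2]
gripper_width: 34.4
gripper_force: 29.7
```

```bash
python3 -m crank '[{"dx":0,"dy":0,"dz":0.001,"twist":0,"hand":0.0},{"dx":0,"dy":0,"dz":0.002,"twist":0,"hand":0.0},{"dx":0,"dy":0,"dz":0.002,"twist":0,"hand":0.0}]'
python3 -c "
from h import *
for i in range(3): print(get_obs()['ft_force'],get_obs()['tool_pos'])"

```

```text
time_s: 6.35
tool_pos: [438.9, -329.9, 178.1]
tcp_rot: [0.0, 0.881, 0.473, 0.0]
ft_force: [-0.1, -0.3, -0.9]
gripper_width: 34.3
gripper_force: 29.7
[-0.14712692 -0.26962075 -0.85129502] [ 438.93175461 -329.85535408  178.05686431]
[-0.14712692 -0.26962075 -0.85129502] [ 438.93175461 -329.85535408  178.05686431]
[-0.14712692 -0.26962075 -0.85129502] [ 438.93175461 -329.85535408  178.05686431]
```

```bash
python3 -m crank '[{"dx":0,"dy":0,"dz":0.001,"twist":0,"hand":0.0},{"dx":0,"dy":0,"dz":0.002,"twist":0,"hand":0.0},{"dx":0,"dy":0,"dz":0.002,"twist":0,"hand":0.0}]' | sed -n '2p;4p'
python3 -m crank '[{"dx":0,"dy":0,"dz":0.001,"twist":0,"hand":0.0},{"dx":0,"dy":0,"dz":0.001,"twist":0,"hand":0.0},{"dx":0,"dy":0,"dz":0.001,"twist":0,"hand":0.0}]'| sed -n '2p;4p'

```

```text
tool_pos: [439.2, -329.3, 177.0]
ft_force: [-0.6, 6.2, 10.3]
tool_pos: [439.1, -328.8, 176.4]
ft_force: [-1.9, 10.5, 16.1]
```

```bash
python3 -m crank '[{"dx":0,"dy":0,"dz":-0.001,"twist":0,"hand":0.06},{"dx":0,"dy":0,"dz":-0.001,"twist":0,"hand":0.07},{"dx":0,"dy":0,"dz":-0.001,"twist":0,"hand":0.07},{"dx":0,"dy":0,"dz":-0.001,"twist":0,"hand":0.07},{"dx":0,"dy":0,"dz":-0.001,"twist":0,"hand":0.07}]'| tail -3
python3 -m crank '[{"dx":0,"dy":0,"dz":-0.04,"twist":0,"hand":0.07},{"dx":0,"dy":0,"dz":-0.09,"twist":0,"hand":0.07},{"dx":0,"dy":0,"dz":-0.14,"twist":0,"hand":0.07},{"dx":0,"dy":0,"dz":-0.18,"twist":0,"hand":0.07},{"dx":0,"dy":0,"dz":-0.18,"twist":0,"hand":0.07}]'
python3 -c "
from h import *
go(590,-364,320,25)"
```

```text
ft_force: [-0.2, 0.3, 0.4]
gripper_width: 67.4
gripper_force: 0.0
time_s: 7.95
tool_pos: [439.9, -330.8, 361.4]
tcp_rot: [0.004, 0.881, 0.473, 0.001]
ft_force: [0.1, 0.5, -0.9]
gripper_width: 70.2
gripper_force: 0.0
d [0.0552 0.1431 0.0426] twist -1.021 cur yaw -33.5 q6 -0.18 t 7.95
```

```bash
python3 -m crank '[{"dx":0.055,"dy":0.143,"dz":0,"twist":-1.021,"hand":0.07},{"dx":0.055,"dy":0.143,"dz":0,"twist":-1.021,"hand":0.07},{"dx":0.055,"dy":0.143,"dz":0,"twist":-1.021,"hand":0.07},{"dx":0.055,"dy":0.143,"dz":0,"twist":-1.021,"hand":0.07},{"dx":0.055,"dy":0.143,"dz":0,"twist":-1.021,"hand":0.07}]'|tail -3
python3 -m crank '[{"dx":0,"dy":0,"dz":0,"twist":-0.29,"hand":0.07},{"dx":0,"dy":0,"dz":0,"twist":-0.29,"hand":0.07},{"dx":0,"dy":0,"dz":0,"twist":-0.29,"hand":0.07}]'
python3 -c "
from h import *
c=save('wrist','w1');P=cloud(c);Z=P[...,2]
print('tab',rect(P,near(P,590,-364,40)&(Z>215)&(Z<240)))
print('wedgehi',rect(P,near(P,560,-300,130)&(Z>156)&(Z<195)))
print('carton',rect(P,near(P,439,-330,70)&(Z>210)&(Z<240)))
go(590.5,-364,191,25)"
```

```text
ft_force: [0.3, 0.4, -0.1]
gripper_width: 69.8
gripper_force: 0.0
time_s: 8.75
tool_pos: [588.5, -363.0, 354.7]
tcp_rot: [-0.001, 0.529, 0.849, 0.0]
ft_force: [0.5, -0.4, -0.2]
gripper_width: 70.2
gripper_force: 0.0
tab (((592.4359741210938, -366.1004333496094), (24.841697692871094, 30.046295166015625), 22.346256256103516), 582, np.float64(227.4563426094885))
wedgehi (((566.96484375, -311.52984619140625), (149.4645538330078, 239.62435913085938), 74.31453704833984), 4736, np.float64(172.891714091483))
carton (((440.36224365234375, -326.6095886230469), (85.23603820800781, 35.10191345214844), 56.463348388671875), 3005, np.float64(223.26221716852064))
d [-0.002   0.0015  0.164 ] twist 0.016 cur yaw 25.9 q6 -1.1 t 8.8
```

View pics/w1.png

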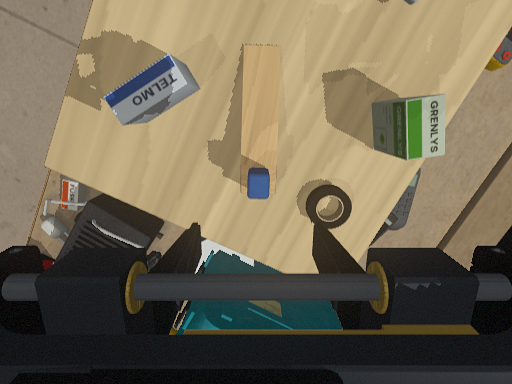

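The wrist view shows the wedge running straight up, tip edge at (244–281,45) and tab at (258,183). The tape roll at (328,205) is close, so I'll narrow the opening. The carton stands fine at (152,92).

```bash
python3 - <<'E'
from h import *
c=cam('w1');t=pt(c,262.5,46,149.5);b=np.array([592,-365.5]);d=t[:2]-b;print(t,np.hypot(*d),np.degrees(np.arctan2(d[1],d[0]))-90)
print('tape',pt(c,328,205,167))
go(592,-365.5,191,24.5)
E
python3 -m crank '[{"dx":-0.003,"dy":0.003,"dz":0.05,"twist":0.02,"hand":0.05},{"dx":-0.003,"dy":0.003,"dz":0.1,"twist":0.02,"hand":0.05},{"dx":-0.003,"dy":0.003,"dz":0.1,"twist":0.02,"hand":0.05},{"dx":-0.003,"dy":0.003,"dz":0.1,"twist":0.02,"hand":0.05}]'; python3 -c "
from h import *
go(592,-365.5,191,24.5)"
```

```text
[ 527.21487431 -221.16943863  149.5       ] 158.20374033875336 24.17370496471817
tape [ 696.24027143 -360.77128642  167.        ]
d [-0.004   0.0021  0.164 ] twist 0.024 cur yaw 25.9 q6 -1.1 t 8.8
time_s: 9.2
tool_pos: [592.7, -364.5, 256.8]
tcp_rot: [-0.0, 0.539, 0.842, 0.0]
ft_force: [0.6, 0.3, 1.3]
gripper_width: 50.7
gripper_force: 0.0
d [-0.0006 -0.0011  0.0658] twist 0.005 cur yaw 24.8 q6 -1.08 t 9.2
```

```bash
python3 -m crank '[{"dx":-0.001,"dy":-0.001,"dz":0.04,"twist":0.0,"hand":0.05},{"dx":-0.001,"dy":-0.001,"dz":0.064,"twist":0.0,"hand":0.05},{"dx":-0.001,"dy":-0.001,"dz":0.064,"twist":0.0,"hand":0},{"dx":-0.001,"dy":-0.001,"dz":0.064,"twist":0.0,"hand":0},{"dx":-0.001,"dy":-0.001,"dz":0.064,"twist":0.0,"hand":0}]'
python3 -m crank '[{"dx":0,"dy":0,"dz":0,"twist":0,"hand":0.0},{"dx":0,"dy":0,"dz":0,"twist":0,"hand":0.0},{"dx":0,"dy":0,"dz":0,"twist":0,"hand":0.0},{"dx":0,"dy":0,"dz":0,"twist":0,"hand":0.0}]'
```

```text
time_s: 9.7
tool_pos: [593.1, -366.4, 195.2]
tcp_rot: [0.002, 0.538, 0.843, -0.0]
ft_force: [0.0, 0.4, 0.2]
gripper_width: 31.3
gripper_force: 0.0
time_s: 10.1
tool_pos: [592.7, -366.3, 194.4]
tcp_rot: [0.002, 0.538, 0.843, -0.0]
ft_force: [-1.1, -0.0, 6.6]
gripper_width: 24.4
gripper_force: 30.0
```

```bash
python3 -m crank '[{"dx":0,"dy":0,"dz":-0.01,"twist":0,"hand":0.0},{"dx":0,"dy":0,"dz":-0.02,"twist":0,"hand":0.0},{"dx":0,"dy":0,"dz":-0.02,"twist":0,"hand":0.0}]'; python3 -c "
from h import *
go(543.5,-290,210,-7)"
```

```text
time_s: 10.4
tool_pos: [592.6, -366.0, 214.2]
tcp_rot: [0.001, 0.538, 0.843, -0.0]
ft_force: [-0.5, -0.1, -2.3]
gripper_width: 24.5
gripper_force: 30.0
d [ 0.0896 -0.0125  0.0039] twist 0.557 cur yaw 24.9 q6 -1.08 t 10.4
```

```bash
python3 -m crank '[{"dx":0.02,"dy":-0.003,"dz":0,"twist":0.1,"hand":0.0},{"dx":0.04,"dy":-0.006,"dz":0,"twist":0.22,"hand":0.0},{"dx":0.06,"dy":-0.009,"dz":0,"twist":0.34,"hand":0.0},{"dx":0.08,"dy":-0.012,"dz":0,"twist":0.46,"hand":0.0},{"dx":0.09,"dy":-0.0125,"dz":0,"twist":0.557,"hand":0.0}]' | tail -2
python3 -m crank '[{"dx":0,"dy":0,"dz":0.01,"twist":0,"hand":0.0},{"dx":0,"dy":0,"dz":0.017,"twist":0,"hand":0.0},{"dx":0,"dy":0,"dz":0.017,"twist":0,"hand":0.0}]'; python3 -c "
from h import *
c=save('wrist','w2');print(pt(c,256,190))
go(543.5,-290,194,-7)"
```

```text
gripper_width: 24.7
gripper_force: 30.0
time_s: 11.2
tool_pos: [542.8, -289.8, 194.0]
tcp_rot: [-0.0, 0.748, 0.664, -0.0]
ft_force: [-0.6, 0.2, -3.0]
gripper_width: 24.7
gripper_force: 30.0
[ 545.92546862 -266.72709868  185.01504568]
d [-0.0001  0.0006  0.0001] twist 0.002 cur yaw -6.9 q6 -0.48 t 11.25
```

View pics/w2.png

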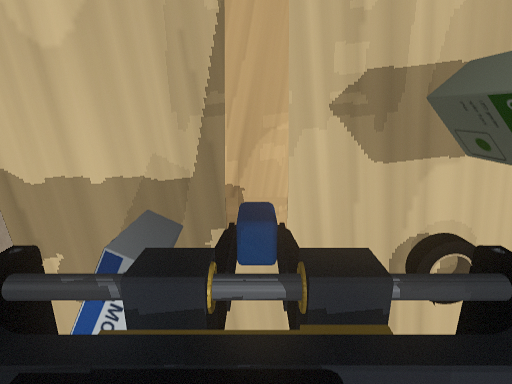

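The wedge is straight in the grip, with the tab at (256,230), but the tip is out of view. I'll check against the platform with the top camera.

```bash
python3 -c "
from h import *
c=save('top','t1',(185,135,385,285),4)"
```

```text
(no output)
```

View pics/t1.png

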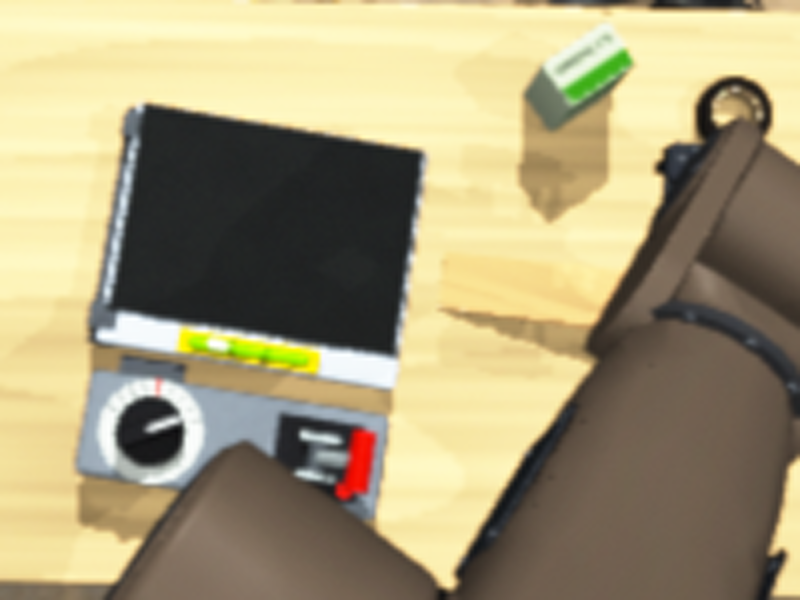

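The platform's right edge runs (424,150)–(393,388), and the wedge tip edge runs (442,258)–(440,308). I'll compute the alignment.

```bash
python3 - <<'E'
from h import *
c=cam('t1');f=lambda X,Y,z:pt(c,185+X/4,135+Y/4,z)
br,fr=f(424,150,186),f(393,388,186);bl,fl=f(145,103,200),f(98,338,200)
print(np.round([br,fr,bl,fl],1))
for d in (br-fr,bl-fl): print('yaw',np.degrees(np.arctan2(d[1],d[0])),np.hypot(*d[:2]))
for d in (bl-br,fl-fr): print('yaw',np.degrees(np.arctan2(d[1],d[0]))-90,np.hypot(*d[:2]))
t=f(441,283,150);print('tip',t,'right mid',(br+fr)/2)
th=np.radians(-7);ux=np.array([np.cos(th),np.sin(th)]);uy=np.array([-ux[1],ux[0]])
e=((br+fr)/2-t)[:2];print('tip->edge in scale x,y',e@ux,e@uy)
print('tab->tip', (t[:2]-[543,-290])@ux,(t[:2]-[543,-290])@uy)
E
```

```text
[[ 656.3 -113.4  186. ]
 [ 470.6  -90.9  186. ]
 [ 685.2  104.2  200. ]
 [ 502.5  133.5  200. ]]
yaw -6.924277563639625 187.11685870003151
yaw -9.09871188001234 185.1068863148564
yaw -7.566122251156003 219.52777650640047
yaw -8.088161912272895 226.58406205536807
tip [ 556.83742078 -131.20850416  150.        ] right mid [ 563.45700309 -102.13227147  186.        ]
tip->edge in scale x,y 3.0267395579082184 29.666227012119947
tab->tip -5.617536592744995 159.29424549451636
```

```bash
python3 -m crank '[{"dx":0.0,"dy":0.002,"dz":0.0007,"twist":0,"hand":0.0},{"dx":0.02,"dy":0.004,"dz":0.0007,"twist":0,"hand":0.0},{"dx":0.04,"dy":0.004,"dz":0.0007,"twist":0,"hand":0.0},{"dx":0.06,"dy":0.004,"dz":0.0007,"twist":0,"hand":0.0},{"dx":0.07,"dy":0.004,"dz":0.0007,"twist":0,"hand":0.0}]'
python3 -m crank '[{"dx":0.006,"dy":0,"dz":0,"twist":0,"hand":0.0},{"dx":0.012,"dy":0,"dz":0,"twist":0,"hand":0.0},{"dx":0.018,"dy":0,"dz":0,"twist":0,"hand":0.0},{"dx":0.024,"dy":0,"dz":0,"twist":0,"hand":0.0},{"dx":0.03,"dy":0,"dz":0,"twist":0,"hand":0.0}]'
python3 -c "
from h import *
c=save('scene','s1');p=np.array(c['position']);K=np.array(c['camera_matrix'])
q=K@rot(c).T@(np.array([487,25,202])-p);print(q[:2]/q[2])"
```

```text
time_s: 11.8
tool_pos: [555.6, -219.2, 194.1]
tcp_rot: [-0.0, 0.748, 0.663, 0.0]
ft_force: [0.4, -0.5, -1.4]
gripper_width: 24.8
gripper_force: 30.0
time_s: 12.3
tool_pos: [559.3, -192.9, 194.8]
tcp_rot: [0.002, 0.749, 0.663, -0.001]
ft_force: [-1.9, -10.2, -1.4]
gripper_width: 24.6
gripper_force: 30.0
[264.55622387 200.59911835]
```

```bash
cat >> h.py <<'E'
th=np.radians(-7.3);UX=np.array([np.cos(th),np.sin(th)]);UY=np.array([-UX[1],UX[0]]);S0=np.array([580.,8.])
def S(sx,sy): return S0+sx*UX+sy*UY
def tilt(c):
    P=cloud(c);d=P[...,:2]-S0;a=d@UX;b=d@UY;out=[]
    for m in [(abs(a-10)<65)&(abs(b)<95)&(P[...,2]>178)&(P[...,2]<222),(abs(a)<250)&(abs(b)<300)&(P[...,2]<153)&(P[...,2]>143)]:
        A=np.c_[a[m],b[m],np.ones(m.sum())];z=P[...,2][m]
        for _ in range(3):
            k=np.linalg.lstsq(A,z,rcond=None)[0];g=abs(A@k-z)<3;A,z=A[g],z[g]
        out.append((k.round(4),len(z)))
    print('mat',out[0],'board',out[1],'tilt',-out[0][0][1]+out[1][0][1])
E
python3 - <<'E'
from h import *
tilt(cam('t0'));tilt(cam('w0'));tilt(cam('s0'));tilt(cam('t1'));tilt(cam('s1'));c=save('top','t2');tilt(c)
E
```

```text
mat (array([1.000000e-04, 6.040000e-02, 1.950838e+02]), 1644) board (array([-1.000000e-04,  1.000000e-04,  1.471462e+02]), 13211) tilt -0.0603
mat (array([-4.000000e-04,  5.900000e-02,  1.960869e+02]), 11033) board (array([-1.000000e-03, -1.100000e-03,  1.480538e+02]), 54690) tilt -0.060099999999999994
mat (array([-2.000000e-04,  5.190000e-02,  1.987853e+02]), 557) board (array([ 2.00000e-04, -1.00000e-04,  1.49871e+02]), 6763) tilt -0.052000000000000005
mat (array([2.300000e-03, 6.040000e-02, 1.949544e+02]), 1954) board (array([-6.000000e-04,  0.000000e+00,  1.472003e+02]), 10892) tilt -0.0604
mat (array([2.700000e-03, 3.870000e-02, 2.002444e+02]), 1123) board (array([ 2.000000e-04, -4.000000e-04,  1.499647e+02]), 5570) tilt -0.039099999999999996
mat (array([-4.00000e-04,  3.61000e-02,  1.97621e+02]), 1987) board (array([-8.000000e-04, -3.000000e-04,  1.472316e+02]), 8608) tilt -0.0364
```

Top-camera depth gives the tilt precisely, now -0.036. About 30 mm more to push.

```bash
python3 -m crank '[{"dx":0.006,"dy":0,"dz":0,"twist":0,"hand":0.0},{"dx":0.012,"dy":0,"dz":0,"twist":0,"hand":0.0},{"dx":0.018,"dy":0,"dz":0,"twist":0,"hand":0.0},{"dx":0.023,"dy":0,"dz":0,"twist":0,"hand":0.0},{"dx":0.028,"dy":0,"dz":0,"twist":0,"hand":0.0}]'
python3 -m crank '[{"dx":0,"dy":0,"dz":0,"twist":0,"hand":0.0},{"dx":0,"dy":0,"dz":0,"twist":0,"hand":0.0}]' | sed -n 2,4p
python3 -c "
from h import *
c=save('top','t3');tilt(c)"
```

```text
time_s: 12.9
tool_pos: [562.6, -164.7, 194.5]
tcp_rot: [0.001, 0.749, 0.663, -0.001]
ft_force: [-1.0, -8.7, -3.1]
gripper_width: 24.8
gripper_force: 30.0
tool_pos: [562.6, -164.0, 194.3]
tcp_rot: [0.001, 0.749, 0.663, -0.0]
ft_force: [0.7, -5.9, -3.8]
mat (array([1.100000e-03, 2.900000e-03, 2.011552e+02]), 2004) board (array([-1.000000e-04,  0.000000e+00,  1.471726e+02]), 8454) tilt -0.0029
```

```bash
python3 -m crank '[{"dx":0.002,"dy":0,"dz":0.0005,"twist":0,"hand":0.0},{"dx":0.0025,"dy":0,"dz":0.0005,"twist":0,"hand":0.0},{"dx":0.0025,"dy":0,"dz":0.0008,"twist":0,"hand":0.0}]' | sed -n 2,4p
python3 -c "
from h import *
c=save('top','t4');tilt(c)"
python3 -m crank '[{"dx":0,"dy":0,"dz":0,"twist":0,"hand":0.05},{"dx":0,"dy":0,"dz":0,"twist":0,"hand":0.05},{"dx":0,"dy":0,"dz":0,"twist":0,"hand":0.05},{"dx":0,"dy":0,"dz":0,"twist":0,"hand":0.05},{"dx":0,"dy":0,"dz":0,"twist":0,"hand":0.05}]' | tail -3
python3 -c "
from h import *
c=save('top','t5');tilt(c)"
```

```text
tool_pos: [562.8, -161.8, 193.8]
tcp_rot: [0.001, 0.749, 0.663, -0.0]
ft_force: [-1.8, -6.9, 1.6]
mat (array([6.000000e-04, 1.100000e-03, 2.014393e+02]), 2019) board (array([-5.000000e-04,  0.000000e+00,  1.471088e+02]), 8580) tilt -0.0011
ft_force: [0.1, -0.5, 0.8]
gripper_width: 49.7
gripper_force: 0.0
mat (array([1.60000e-03, 1.80000e-03, 2.01391e+02]), 2022) board (array([-2.000000e-04, -2.000000e-04,  1.471932e+02]), 8490) tilt -0.002
```

```bash
python3 -m crank '[{"dx":0,"dy":0,"dz":-0.05,"twist":0,"hand":0.05},{"dx":0,"dy":0,"dz":-0.1,"twist":0,"hand":0.0},{"dx":0,"dy":0,"dz":-0.15,"twist":0,"hand":0.0},{"dx":0,"dy":0,"dz":-0.17,"twist":0,"hand":0.0},{"dx":0,"dy":0,"dz":-0.17,"twist":0,"hand":0.0}]' | tail -3
python3 -c "
from h import *
c=save('top','t6');tilt(c)
P=cloud(c);Z=P[...,2]
print('lever',rect(P,near(P,410,-65,50)&(Z>245)&(Z<285)),S(-155,-92.8))
print('knob',rect(P,near(P,433,91,40)&(Z>215)&(Z<285)))
x,y=S(-155,-135);go(x,y,300,-7.3)"
```

```text
ft_force: [0.1, 0.2, -0.3]
gripper_width: 23.4
gripper_force: 0.0
mat (array([-1.600000e-03,  1.800000e-03,  2.013213e+02]), 2016) board (array([-8.000000e-04, -3.000000e-04,  1.472266e+02]), 8091) tilt -0.0021
lever (((422.6170654296875, -53.24946975708008), (7.254022598266602, 25.68174934387207), 66.03607940673828), 25, np.float64(264.3104645928886)) [414.46476572 -64.35278994]
knob (((435.5394592285156, 93.27338409423828), (15.736156463623047, 52.11911392211914), 19.347007751464844), 91, np.float64(233.41934004858717))
d [ 0.035  -0.1592  0.064 ] twist 0.006 cur yaw -7.0 q6 -0.27 t 14.6
```

```bash
python3 -m crank '[{"dx":0.01,"dy":-0.04,"dz":0,"twist":0.006,"hand":0.0},{"dx":0.02,"dy":-0.08,"dz":0,"twist":0.006,"hand":0.0},{"dx":0.03,"dy":-0.13,"dz":0,"twist":0.006,"hand":0.0},{"dx":0.035,"dy":-0.159,"dz":0.02,"twist":0.006,"hand":0.0},{"dx":0.035,"dy":-0.159,"dz":0.06,"twist":0.006,"hand":0.0}]' | tail -3
python3 -m crank '[{"dx":0,"dy":0,"dz":0.03,"twist":0,"hand":0.0},{"dx":0,"dy":0,"dz":0.06,"twist":0,"hand":0.0},{"dx":0,"dy":0,"dz":0.06,"twist":0,"hand":0.0}]' | sed -n 2,5p
python3 -m crank '[{"dx":0.01,"dy":0,"dz":0,"twist":0,"hand":0.0},{"dx":0.02,"dy":0,"dz":0,"twist":0,"hand":0.0},{"dx":0.03,"dy":0,"dz":0,"twist":0,"hand":0.0},{"dx":0.04,"dy":0,"dz":0,"twist":0,"hand":0.0},{"dx":0.05,"dy":0,"dz":0,"twist":0,"hand":0.0}]' | sed -n 2,4p
python3 -m crank '[{"dx":0.005,"dy":0,"dz":0,"twist":0,"hand":0.0},{"dx":0.01,"dy":0,"dz":0,"twist":0,"hand":0.0},{"dx":0.015,"dy":0,"dz":0,"twist":0,"hand":0.0},{"dx":0.02,"dy":0,"dz":0,"twist":0,"hand":0.0},{"dx":0.02,"dy":0,"dz":0,"twist":0,"hand":0.0}]' | sed -n 2,4p
python3 -c "
from h import *
p=np.array(get_obs()['tool_pos']);d=p[:2]-S0;print('scale frame',d@UX,d@UY,p[2])"
```

```text
ft_force: [1.3, -0.5, -0.2]
gripper_width: 0.3
gripper_force: 0.0
tool_pos: [406.8, -105.2, 239.7]
tcp_rot: [-0.004, 0.751, 0.66, -0.002]
ft_force: [0.3, 0.8, 0.4]
gripper_width: 0.7
tool_pos: [416.9, -58.7, 248.7]
tcp_rot: [0.005, 0.75, 0.661, -0.001]
ft_force: [-24.8, -19.6, 74.5]
tool_pos: [420.0, -35.5, 250.6]
tcp_rot: [0.004, 0.751, 0.661, 0.004]
ft_force: [-19.6, 8.3, 75.6]
scale frame -153.14198920116746 -63.488082394355715 250.5991790544682
```

Force is 75 N upward, so the finger is jammed on the lever. I'll lift off and look.

```bash
python3 -m crank '[{"dx":0,"dy":0,"dz":-0.02,"twist":0,"hand":0.0},{"dx":0,"dy":0,"dz":-0.06,"twist":0,"hand":0.0},{"dx":-0.02,"dy":0,"dz":-0.1,"twist":0,"hand":0.0},{"dx":-0.04,"dy":0,"dz":-0.12,"twist":0,"hand":0.0}]' | sed -n 2,4p
python3 -c "
from h import *
c=save('wrist','w3',None,1.2)"
```

```text
tool_pos: [413.4, -75.9, 367.5]
tcp_rot: [0.002, 0.75, 0.661, 0.001]
ft_force: [0.1, -0.1, -0.5]
```

View pics/w3.png

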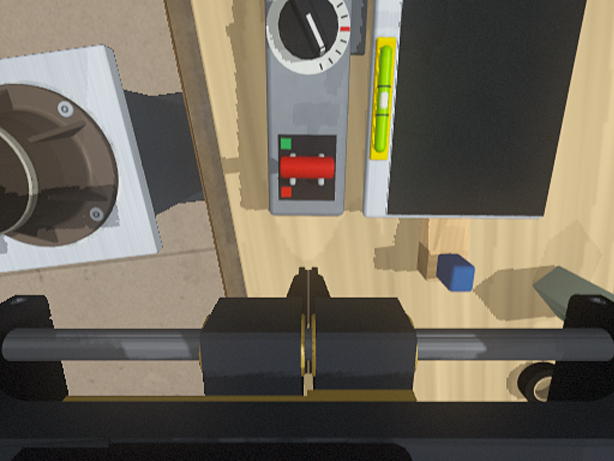

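The lever is now upright at (307,167), short of on. The bubble at (384,100) looks centred. I'll measure the lever's heights before trying again.

```bash
python3 - <<'E'
from h import *
c=cam('w3')
for u,v in [(307,160),(285,167),(325,167),(307,150),(307,176),(292,155),(292,183),(320,155),(320,182),(300,145),(335,150),(300,195)]:
    p=pt(c,u/1.2,v/1.2);d=p[:2]-S0;print((u,v),(d@UX).round(1),(d@UY).round(1),p[2].round(1))
P=cloud(c);d=P[...,:2]-S0;a=d@UX;b=d@UY;m=(abs(a+155)<60)&(abs(b+64)<60)&(P[...,2]>245)&(P[...,2]<290)
print(m.sum(),a[m].min(),a[m].max(),b[m].min(),b[m].max(),P[...,2][m].max()); tilt(c)
E
```

```text
(307, 160) -154.2 -47.7 273.9
(285, 167) -171.7 -53.0 276.4
(325, 167) -139.9 -52.9 276.7
(307, 150) -154.1 -43.4 199.4
(307, 176) -154.2 -60.3 274.8
(292, 155) -168.5 -47.5 213.1
(292, 183) -168.7 -74.2 214.5
(320, 155) -141.6 -47.4 214.1
(320, 182) -141.3 -73.3 214.1
(300, 145) -161.0 -38.6 199.7
(335, 150) -126.1 -43.4 198.9
(300, 195) -161.2 -88.7 199.6
850 -176.46267506234602 -132.65860760692044 -62.35641972956585 -44.81685937710358 278.86980235901456
mat (array([-7.000000e-04, -2.000000e-04,  2.021171e+02]), 19013) board (array([-8.000000e-04, -1.200000e-03,  1.477763e+02]), 36616) tilt -0.0009999999999999998
```

```bash
python3 - <<'E'
from h import *
x,y=S(-155,-95);go(x,y,262,-7.3);print(get_obs()['qpos'],get_obs()['tool_pos'])
E
```

```text
d [ 0.0119 -0.0019  0.107 ] twist 0.001 cur yaw -7.3 q6 -0.22 t 16.85
[-3.43198886e-01  2.96945601e-02  1.72502568e+00 -9.40039775e-04
  1.37896184e+00 -2.16194492e-01] [413.78053544 -78.17002315 369.04440093]
```

```bash
python3 -m crank '[{"dx":0.012,"dy":-0.002,"dz":0.04,"twist":0,"hand":0.0},{"dx":0.012,"dy":-0.002,"dz":0.08,"twist":0,"hand":0.0},{"dx":0.012,"dy":-0.002,"dz":0.105,"twist":0,"hand":0.0},{"dx":0.012,"dy":-0.002,"dz":0.107,"twist":0,"hand":0.0},{"dx":0.012,"dy":-0.002,"dz":0.107,"twist":0,"hand":0.0}]' | sed -n 2,4p
python3 -m crank '[{"dx":0.004,"dy":0,"dz":0,"twist":0,"hand":0.0},{"dx":0.008,"dy":0,"dz":0,"twist":0,"hand":0.0},{"dx":0.012,"dy":0,"dz":0,"twist":0,"hand":0.0},{"dx":0.016,"dy":0,"dz":0,"twist":0,"hand":0.0}]' | sed -n 2,4p
python3 -c "
from h import *
o=get_obs();p=np.array(o['tool_pos']);d=p[:2]-S0;print('scale frame',d@UX,d@UY,p[2],o['torque'],o['qpos'])"
```

```text
tool_pos: [412.8, -63.8, 257.1]
tcp_rot: [0.0, 0.751, 0.661, 0.0]
ft_force: [-1.0, 0.0, 0.9]
tool_pos: [414.7, -48.0, 257.0]
tcp_rot: [0.0, 0.751, 0.66, 0.0]
ft_force: [0.2, 0.0, -0.1]
scale frame -156.8442674070611 -76.56132918654828 256.96547376241864 [-0.00489142 -0.07722707 -0.02356467] [-2.73732093e-01  1.12807754e-01  1.93253843e+00 -7.51377167e-05
  1.09525998e+00 -1.45747764e-01]
```

```bash
for i in 1; do python3 -m crank '[{"dx":0.004,"dy":0,"dz":0,"twist":0,"hand":0.0},{"dx":0.008,"dy":0,"dz":0,"twist":0,"hand":0.0}]' | sed -n '2p;4p'
python3 -m crank '[{"dx":0.003,"dy":0,"dz":0,"twist":0,"hand":0.0},{"dx":0.006,"dy":0,"dz":0,"twist":0,"hand":0.0}]' | sed -n '2p;4p'
python3 -m crank '[{"dx":0.003,"dy":0,"dz":0,"twist":0,"hand":0.0},{"dx":0.006,"dy":0,"dz":0,"twist":0,"hand":0.0}]' | sed -n '2p;4p'; done
python3 -c "
from h import *
o=get_obs();p=np.array(o['tool_pos']);d=p[:2]-S0;print('scale frame',d@UX,d@UY,p[2],o['torque'])"
```

```text
tool_pos: [415.6, -40.1, 256.6]
ft_force: [-0.6, -0.1, 0.0]
tool_pos: [416.3, -34.2, 256.5]
ft_force: [0.9, 0.9, 0.2]
tool_pos: [417.1, -28.4, 256.5]
ft_force: [-0.5, 0.6, -0.1]
scale frame -156.94177647273028 -56.76494654513191 256.4752296709887 [-0.01918425 -0.10597497 -0.03086674]
```

```bash
python3 - <<'E'
from h import *
for n in ('wrist','top'):
    c=save(n,'l_'+n,None,1.2);P=cloud(c);d=P[...,:2]-S0;a=d@UX;b=d@UY
    px=c['pixels'].astype(int);red=(px[...,0]>130)&(px[...,1]<70)&(px[...,2]<70)
    m=red&(abs(a+155)<60)&(abs(b+64)<80)
    print(n,m.sum()); 
    if m.sum(): print(a[m].min(),a[m].max(),np.percentile(b[m],[0,5,50,95,100]),np.percentile(P[...,2][m],[0,5,50,95,100]))
E
```

```text
wrist 1073
-175.73875844551281 -132.58202400087194 [-59.87871179 -57.2394928  -49.4171597  -45.33825032 -44.39561165] [268.58339643 271.39153811 275.40687114 277.23068452 278.37694233]
top 0
```

View pics/l_wrist.png

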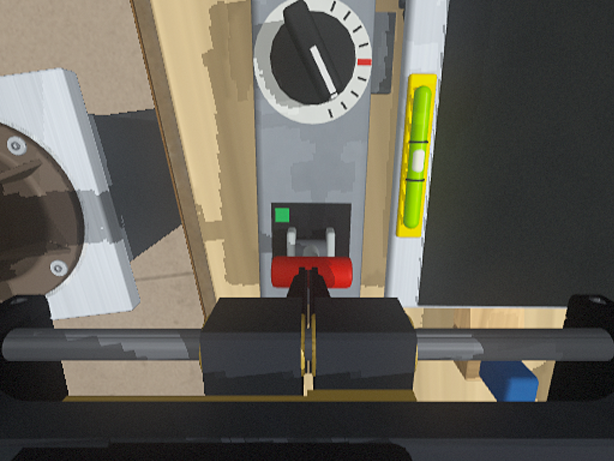

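The grip is at (311,270), still upright, with the finger tips just behind it at (307,275). I'll read the finger surface from depth.

```bash
python3 - <<'E'
from h import *
c=cam('l_wrist')
for u in (300,307,315):
  for v in (262,270,276,284,292):
    p=pt(c,u/1.2,v/1.2);d=p[:2]-S0;print((u,v),(d@UX).round(1),(d@UY).round(1),p[2].round(1),c['pixels'][int(v/1.2),int(u/1.2)])
E
```

```text
(300, 262) -160.4 -45.8 272.2 [132  30  24]
(300, 270) -160.1 -44.9 286.0 [37 30 30]
(300, 276) -159.9 -45.3 292.7 [36 30 25]
(300, 284) -159.7 -45.4 301.9 [36 30 29]
(300, 292) -159.5 -45.0 311.2 [34 26 19]
(307, 262) -156.6 -45.7 272.5 [132  27  25]
(307, 270) -156.6 -46.8 281.2 [30 32 31]
(307, 276) -156.6 -46.6 289.4 [42 36 36]
(307, 284) -156.5 -46.9 298.5 [36 35 34]
(307, 292) -156.5 -46.8 307.4 [37 30 27]
(315, 262) -152.3 -45.8 272.0 [131  27  22]
(315, 270) -152.6 -45.2 285.3 [38 29 32]
(315, 276) -152.7 -45.0 293.3 [39 30 27]
(315, 284) -152.9 -45.3 302.1 [37 24 24]
(315, 292) -153.0 -45.0 311.1 [37 29 31]
```

```bash
python3 - <<'E'
from h import *
for fn,x0,x1,tz in (('w3',280,335,369),('w1',300/1*1.2,350*1.2,354.7),('w0',320*1.2,380*1.2,398.7),('w2',200*1.2,245*1.2,194)):
    c=cam(fn);P=cloud(c);sub=P[int(215/1.2*1):int(300/1.2),int(x0/1.2):int(x1/1.2),2].ravel()
    sub=sub[np.isfinite(sub)];print(fn,tz,'pts just above tcp',np.sort(sub[(sub>tz-25)])[[0,5,20,50]].round(1))
E
```

```text
w3 369 pts just above tcp [392.  392.7 394.3 397.5]
w1 354.7 pts just above tcp [378.8 379.6 381.  383. ]
w0 398.7 pts just above tcp [422.4 423.2 424.4 426.6]
w2 194 pts just above tcp [182.3 182.8 183.4 183.9]
```

Visible finger tips sit about 23 mm above the reported TCP, which explains riding over the grip. I'll go lower: back off right, down, and push.

```bash
python3 -m crank '[{"dx":0,"dy":0,"dz":-0.01,"twist":0,"hand":0.0},{"dx":-0.03,"dy":0,"dz":-0.01,"twist":0,"hand":0.0},{"dx":-0.045,"dy":0,"dz":-0.0,"twist":0,"hand":0.0},{"dx":-0.045,"dy":0,"dz":0.02,"twist":0,"hand":0.0},{"dx":-0.045,"dy":0,"dz":0.027,"twist":0,"hand":0.0}]' | sed -n '2p;4p'
python3 -m crank '[{"dx":0.006,"dy":0,"dz":0,"twist":0,"hand":0.0},{"dx":0.012,"dy":0,"dz":0,"twist":0,"hand":0.0},{"dx":0.018,"dy":0,"dz":0,"twist":0,"hand":0.0},{"dx":0.022,"dy":0,"dz":0,"twist":0,"hand":0.0}]' | sed -n '2p;4p'
python3 -m crank '[{"dx":0.005,"dy":0,"dz":0,"twist":0,"hand":0.0},{"dx":0.01,"dy":0,"dz":0,"twist":0,"hand":0.0}]' | sed -n '2p;4p'
python3 -c "
from h import *
o=get_obs();p=np.array(o['tool_pos']);d=p[:2]-S0;print('scale frame',d@UX,d@UY,p[2],o['torque'])"
```

```text
tool_pos: [410.9, -73.5, 228.9]
ft_force: [-0.7, 1.3, -0.9]
tool_pos: [414.4, -50.6, 230.1]
ft_force: [-0.1, 0.0, -0.5]
tool_pos: [415.6, -41.2, 229.8]
ft_force: [-0.3, -2.5, 1.3]
scale frame -156.83556168830265 -69.64466125714301 229.77476412963006 [-0.4335188  -0.07106962 -0.04209574]
```

```bash
python3 -m crank '[{"dx":0.005,"dy":0,"dz":0,"twist":0,"hand":0.0},{"dx":0.01,"dy":0,"dz":0,"twist":0,"hand":0.0},{"dx":0.014,"dy":0,"dz":0,"twist":0,"hand":0.0}]' | sed -n '2p;4p'
python3 -m crank '[{"dx":0.003,"dy":0,"dz":0,"twist":0,"hand":0.0},{"dx":0.004,"dy":0,"dz":0,"twist":0,"hand":0.0}]' | sed -n '2p;4p'
python3 -m crank '[{"dx":0.002,"dy":0,"dz":0,"twist":0,"hand":0.0},{"dx":0.002,"dy":0,"dz":0,"twist":0,"hand":0.0}]' | sed -n '2p;4p'
```

```text
tool_pos: [417.2, -27.3, 229.4]
ft_force: [0.3, -2.8, -0.6]
tool_pos: [417.7, -23.8, 229.5]
ft_force: [-2.4, -9.7, -0.4]
tool_pos: [417.8, -23.5, 229.5]
ft_force: [-2.1, -19.6, -0.8]
```

Force climbs to 20 N with no more motion, so the lever is on its stop. I'll retreat and look at the knob.

```bash
python3 -m crank '[{"dx":-0.015,"dy":0,"dz":0,"twist":0,"hand":0.0},{"dx":-0.025,"dy":0,"dz":-0.04,"twist":0,"hand":0.03},{"dx":-0.025,"dy":0,"dz":-0.09,"twist":0,"hand":0.05},{"dx":-0.025,"dy":0,"dz":-0.14,"twist":0,"hand":0.05},{"dx":0.0,"dy":0,"dz":-0.15,"twist":0,"hand":0.05}]' | sed -n '2p;4p'
python3 - <<'E'
from h import *
c=save('wrist','k0',(120,0,392,240),2.5)
P=cloud(c);d=P[...,:2]-S0;a=d@UX;b=d@UY;Z=P[...,2]
px=c['pixels'].astype(int);red=(px[...,0]>130)&(px[...,1]<70)&(px[...,2]<70)
m=red&(abs(a+155)<60)&(abs(b+64)<80)&(Z>240)&(Z<290)
print('lever',m.sum(),np.percentile(b[m],[0,50,100]),Z[m].max())
r=rect(P,near(P,435,93,45)&(Z>226)&(Z<250));print('knob',r)
q=np.array(r[0][0])-S0;print('knob scale',q@UX,q@UY)
m=red&(abs(a+125)<25)&(abs(b-64)<20)&(Z<210);print('mark',m.sum(),a[m].mean(),b[m].mean(),Z[m].mean())
tilt(c)
E
```

```text
tool_pos: [419.0, -22.5, 384.4]
ft_force: [0.2, 0.3, -0.3]
lever 594 [-38.92639544 -29.59777431 -22.97178725] 271.5675298638168
knob (((436.2747497558594, 91.36734008789062), (14.057062149047852, 52.85545349121094), 19.708009719848633), 654, np.float64(234.58379764092393))
knob scale -153.1533154154279 64.42920865828883
mark 7 -120.54388713256765 65.64422078267779 199.90456297194015
mat (array([-5.000000e-04, -2.000000e-04,  2.021692e+02]), 15983) board (array([-8.000000e-04, -1.100000e-03,  1.478553e+02]), 39311) tilt -0.0009000000000000001
```

View pics/k0.png

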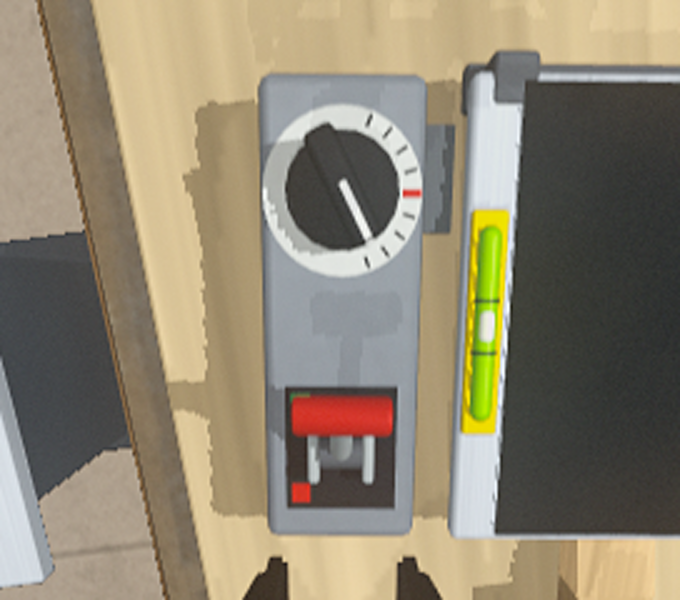

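The picture shows the bubble at (487,326) midway between its lines, the lever at (342,416) over by the green square, and the knob pointer at about 65° clockwise of the red mark at (411,193). Go to the knob.

```bash
python3 - <<'E'
from h import *
go(436.3,91.4,300,19.7)
E
```

```text
d [0.112  0.0023 0.0837] twist -0.474 cur yaw -7.4 q6 -0.08 t 20.8
```

```bash
python3 -m crank '[{"dx":0.03,"dy":0.001,"dz":0,"twist":-0.14,"hand":0.05},{"dx":0.07,"dy":0.002,"dz":0,"twist":-0.28,"hand":0.05},{"dx":0.112,"dy":0.002,"dz":0.03,"twist":-0.42,"hand":0.05},{"dx":0.112,"dy":0.002,"dz":0.07,"twist":-0.474,"hand":0.05},{"dx":0.112,"dy":0.002,"dz":0.09,"twist":-0.474,"hand":0.05}]' | sed -n '2p;4p'
python3 - <<'E'
from h import *
go(436.3,91.4,206,19.7)
E
```

```text
tool_pos: [432.7, 90.6, 286.3]
ft_force: [-0.3, 0.1, 1.0]
d [-0.0006  0.0039  0.0803] twist 0.007 cur yaw 20.1 q6 -0.29 t 21.3
```

```bash
python3 -m crank '[{"dx":0,"dy":0.002,"dz":0.03,"twist":0,"hand":0.05},{"dx":0,"dy":0.002,"dz":0.06,"twist":0,"hand":0.05},{"dx":0,"dy":0.002,"dz":0.08,"twist":0,"hand":0.05},{"dx":0,"dy":0.002,"dz":0.083,"twist":0,"hand":0.05},{"dx":0,"dy":0.002,"dz":0.083,"twist":0,"hand":0.05}]' | sed -n '2p;4p'
python3 -m crank '[{"dx":0,"dy":0,"dz":0,"twist":0,"hand":0},{"dx":0,"dy":0,"dz":0,"twist":0,"hand":0},{"dx":0,"dy":0,"dz":0,"twist":0,"hand":0},{"dx":0,"dy":0,"dz":0,"twist":0,"hand":0},{"dx":0,"dy":0,"dz":0,"twist":0,"hand":0}]'
python3 -m crank '[{"dx":0,"dy":0,"dz":0,"twist":0,"hand":0},{"dx":0,"dy":0,"dz":0,"twist":0,"hand":0}]'
```

```text
tool_pos: [436.0, 90.0, 206.4]
ft_force: [-0.0, -0.5, 0.3]
time_s: 22.3
tool_pos: [436.2, 89.9, 206.7]
tcp_rot: [0.0, 0.575, 0.818, 0.0]
ft_force: [0.2, 0.8, -0.7]
gripper_width: 15.4
gripper_force: 0.0
time_s: 22.5
tool_pos: [436.4, 90.0, 206.7]
tcp_rot: [0.0, 0.575, 0.818, 0.0]
ft_force: [0.4, 0.9, 2.5]
gripper_width: 13.6
gripper_force: 30.0
```

Gripped at 13.6 mm. Now turn it 1.10 rad counter-clockwise.

```bash
python3 -m crank '[{"dx":0,"dy":0,"dz":0,"twist":-0.12,"hand":0},{"dx":0,"dy":0,"dz":0,"twist":-0.24,"hand":0},{"dx":0,"dy":0,"dz":0,"twist":-0.36,"hand":0},{"dx":0,"dy":0,"dz":0,"twist":-0.48,"hand":0},{"dx":0,"dy":0,"dz":0,"twist":-0.6,"hand":0}]' | sed -n '4,6p'
python3 -m crank '[{"dx":0,"dy":0,"dz":0,"twist":-0.12,"hand":0},{"dx":0,"dy":0,"dz":0,"twist":-0.24,"hand":0},{"dx":0,"dy":0,"dz":0,"twist":-0.36,"hand":0},{"dx":0,"dy":0,"dz":0,"twist":-0.5,"hand":0},{"dx":0,"dy":0,"dz":0,"twist":-0.5,"hand":0}]' | sed -n '2p;4,6p'
python3 -m crank '[{"dx":0,"dy":0,"dz":0,"twist":0,"hand":0.05},{"dx":0,"dy":0,"dz":0,"twist":0,"hand":0.05},{"dx":0,"dy":0,"dz":0,"twist":0,"hand":0.05},{"dx":0,"dy":0,"dz":0,"twist":0,"hand":0.05},{"dx":0,"dy":0,"dz":0,"twist":0,"hand":0.05}]' | sed -n '4,6p'
python3 -m crank '[{"dx":0,"dy":0,"dz":-0.04,"twist":0,"hand":0.05},{"dx":0,"dy":0,"dz":-0.09,"twist":0,"hand":0.05},{"dx":0,"dy":0,"dz":-0.13,"twist":0,"hand":0.05},{"dx":0,"dy":0,"dz":-0.17,"twist":0,"hand":0.05},{"dx":0,"dy":0,"dz":-0.17,"twist":0,"hand":0.05}]' | sed -n '2p'
python3 - <<'E'
from h import *
for n in('wrist','top'):
    c=save(n,'k1_'+n,None,1);P=cloud(c);Z=P[...,2]
    print(n,'knob',rect(P,near(P,436,92,45)&(Z>226)&(Z<250)));tilt(c)
E
```

```text
ft_force: [7.7, 8.7, -2.8]
gripper_width: 13.5
gripper_force: 30.0
tool_pos: [438.0, 91.8, 206.8]
ft_force: [9.1, 15.3, -3.9]
gripper_width: 13.2
gripper_force: 30.0
ft_force: [0.5, -0.1, -0.2]
gripper_width: 47.2
gripper_force: 0.0
tool_pos: [437.3, 89.9, 381.1]
wrist knob (((437.2197265625, 92.72480773925781), (13.326456069946289, 53.513946533203125), 82.79805755615234), 517, np.float64(234.53043139295937))
mat (array([-1.200000e-03,  3.000000e-04,  2.021513e+02]), 3994) board (array([-6.000000e-04, -9.000000e-04,  1.478598e+02]), 42642) tilt -0.0012
top knob (((0.0, 0.0), (0.0, 0.0), 0.0), 0, np.float64(nan))
mat (array([-3.000000e-04, -6.000000e-04,  2.013539e+02]), 1929) board (array([-2.000000e-04,  1.000000e-04,  1.471333e+02]), 11455) tilt 0.0007
  return _methods._mean(a, axis=axis, dtype=dtype,
  ret = ret.dtype.type(ret / rcount)
```

View pics/k1_wrist.png

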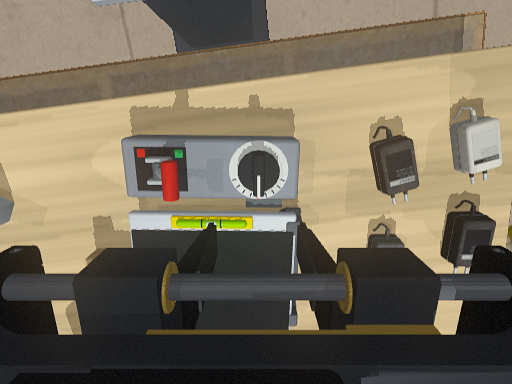

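The pointer at (258,187) now faces the platform over the red mark. I'll check the scale's yaw against the pointer's -7.2°.

```bash
python3 - <<'E'
from h import *
for fn in('w0','k0','k1_wrist','t0','k1_top'):
    c=cam(fn);P=cloud(c);Z=P[...,2];d=P[...,:2]-S0;a=d@UX;b=d@UY
    m=(abs(a+155)<50)&(abs(b)<130)&(Z>193)&(Z<206)
    m=cv2.morphologyEx(m.astype(np.uint8),cv2.MORPH_OPEN,np.ones((3,3)))>0
    # front/back edges: per-b extreme a
    out=[]
    for fnx in (np.min,np.max):
        bb=np.arange(-100,101,4.);e=[]
        for x in bb:
            k=m&(abs(b-x)<3); e.append(fnx(a[k]) if k.sum()>4 else np.nan)
        e=np.array(e);g=np.isfinite(e);q=np.polyfit(bb[g],e[g],1)
        for _ in range(4):
            g2=g&(abs(np.polyval(q,bb)-e)<2); q=np.polyfit(bb[g2],e[g2],1)
        out.append((round(-7.3-np.degrees(np.arctan(q[0])),2),g2.sum(),q[1].round(1)))
    print(fn,out)
E
```

```text
w0 [(np.float64(4.03), np.int64(7), np.float64(-179.9)), (np.float64(-7.77), np.int64(51), np.float64(-114.3))]
k0 [(np.float64(-7.77), np.int64(51), np.float64(-193.0)), (np.float64(-7.73), np.int64(51), np.float64(-115.1))]Traceback (most recent call last):
  File "<stdin>", line 14, in <module>
    raise TypeError("expected non-empty vector for x")
TypeError: expected non-empty vector for x
```

Scale yaw is -7.75° against the pointer's -7.2°, so the knob is within 0.01 rad of zero. Now locate the adapters.

```bash
sed -i 's/np.radians(-7.3)/np.radians(-7.75)/; s/S0=np.array(\[580.,8.\])/S0=np.array([581.,9.])/' h.py; cat >> h.py <<'E'
def case(P,x,y,h,base=148,rad=75):
    m=near(P,x,y,rad)&(abs(P[...,2]-base-h)<4)
    m=cv2.morphologyEx(m.astype(np.uint8),cv2.MORPH_OPEN,np.ones((3,3)))>0
    r,n,z=rect(P,m); (w,hh),an=r[1],r[2]
    if w<hh: an-=90
    an=(an+90)%180-90
    print('ctr',np.round(r[0],1),'len x wid',round(max(w,hh),1),round(min(w,hh),1),'long yaw',round(an,1),'close yaw',round((an+180)%180-90,1),n,z.round(1)); return r[0],an
E
python3 - <<'E'
from h import *
c=cam('k1_wrist');P=cloud(c)
for n,x,y,h in(('A1',464,284,36),('A4',447,395,36),('A2',599,269,34),('A3',586,391,38)):
    print(n); 
    try: case(P,x,y,h)
    except Exception as e: print('none')
# mat extents from w0
c=cam('w0');P=cloud(c);px=c['pixels'].astype(int);d=P[...,:2]-S0;a=d@UX;b=d@UY
m=(px.max(-1)<60)&(abs(P[...,2]-197)<12)&(abs(a)<130)&(abs(b)<125)
print('mat a',np.percentile(a[m],[.5,99.5]),'b',np.percentile(b[m],[.5,99.5]))
go(464,284,380,-79)
E
```

```text
A1
ctr [459.7 281.2] len x wid 72.0 46.3 long yaw 9.5 close yaw -80.5 1741 183.8
A4
ctr [445.  392.3] len x wid 66.8 44.5 long yaw 9.1 close yaw -80.9 1675 183.7
A2
ctr [574.7 270.9] len x wid 41.0 6.9 long yaw 84.6 close yaw -5.4 136 180.9
A3
ctr [585.5 390.9] len x wid 72.9 48.8 long yaw -5.4 close yaw 84.6 1199 185.6
mat a [-128.44006645   91.74332569] b [-105.17061868  109.47685506]
d [-0.0036  0.1961 -0.0035] twist -0.317 cur yaw 82.8 q6 -1.39 t 24.6
```

```bash
python3 -c "
from h import *
go(459.7,281.2,260,-80.7)"
python3 -m crank '[{"dx":-0.001,"dy":0.05,"dz":0,"twist":-0.14,"hand":0.08},{"dx":-0.001,"dy":0.1,"dz":0,"twist":-0.28,"hand":0.08},{"dx":-0.001,"dy":0.15,"dz":0.03,"twist":-0.288,"hand":0.08},{"dx":-0.001,"dy":0.192,"dz":0.07,"twist":-0.288,"hand":0.08},{"dx":-0.001,"dy":0.192,"dz":0.11,"twist":-0.288,"hand":0.08}]' | sed -n '2p;4,5p'
python3 -c "
from h import *
c=camera('wrist');P=cloud(c);case(P,459.7,281,36)
go(459.7,281.2,152,-80.7)"
```

```text
d [0.0004 0.1928 0.1165] twist -0.287 cur yaw 82.8 q6 -1.39 t 24.6
tool_pos: [460.9, 282.6, 266.7]
ft_force: [1.4, -0.0, -0.5]
gripper_width: 79.4
ctr [459.4 281.9] len x wid 70.2 45.9 long yaw 9.6 close yaw -80.4 3218 183.9
d [-0.0031 -0.      0.1061] twist 0.003 cur yaw 99.5 q6 -1.31 t 25.15
```

```bash
python3 -m crank '[{"dx":-0.002,"dy":0,"dz":0.04,"twist":0,"hand":0.08},{"dx":-0.002,"dy":0,"dz":0.08,"twist":0,"hand":0.08},{"dx":-0.002,"dy":0,"dz":0.1,"twist":0,"hand":0.08},{"dx":-0.002,"dy":0,"dz":0.106,"twist":0,"hand":0.08},{"dx":-0.002,"dy":0,"dz":0.106,"twist":0,"hand":0.0}]' | sed -n '2p;4,5p'
python3 -m crank '[{"dx":0,"dy":0,"dz":0,"twist":0,"hand":0},{"dx":0,"dy":0,"dz":0,"twist":0,"hand":0},{"dx":0,"dy":0,"dz":0,"twist":0,"hand":0},{"dx":0,"dy":0,"dz":0,"twist":0,"hand":0},{"dx":0,"dy":0,"dz":0,"twist":0,"hand":0}]' | sed -n '2p;4,6p'
python3 -m crank '[{"dx":0,"dy":0,"dz":-0.03,"twist":0,"hand":0},{"dx":0,"dy":0,"dz":-0.07,"twist":0,"hand":0},{"dx":0,"dy":0,"dz":-0.11,"twist":0,"hand":0},{"dx":0,"dy":0,"dz":-0.13,"twist":0,"hand":0},{"dx":0,"dy":0,"dz":-0.13,"twist":0,"hand":0}]' | sed -n '2p;4,6p'
python3 -c "
from h import *
c=camera('wrist');P=cloud(c);tilt(c)
x,y=S(12,-19);go(x,y,300,82.25)"
```

```text
tool_pos: [462.8, 279.5, 162.3]
ft_force: [-0.2, -0.6, 0.8]
gripper_width: 76.2
tool_pos: [463.0, 280.1, 162.9]
ft_force: [0.6, -0.0, 0.3]
gripper_width: 37.7
gripper_force: 0.0
tool_pos: [463.7, 280.5, 295.6]
ft_force: [0.3, -0.1, -1.4]
gripper_width: 1.6
gripper_force: 0.0
mat (array([-7.000000e-04, -2.000000e-04,  2.023204e+02]), 3774) board (array([-7.000000e-04, -9.000000e-04,  1.479902e+02]), 36783) tilt -0.0007
d [-0.0782 -0.3085 -0.0065] twist 0.299 cur yaw 99.4 q6 -1.31 t 26.7
```

Empty close: tips really end about 22 mm above the reported TCP. Reopen and go deeper, watching the force.

```bash
python3 -m crank '[{"dx":-0.003,"dy":0,"dz":0,"twist":0,"hand":0.08},{"dx":-0.003,"dy":0,"dz":0,"twist":0,"hand":0.08},{"dx":-0.003,"dy":0,"dz":0,"twist":0,"hand":0.08},{"dx":-0.003,"dy":0,"dz":0,"twist":0,"hand":0.08},{"dx":-0.003,"dy":0,"dz":0,"twist":0,"hand":0.08}]' >/dev/null
python3 -m crank '[{"dx":0,"dy":0,"dz":0,"twist":0,"hand":0.08},{"dx":0,"dy":0,"dz":0.0,"twist":0,"hand":0.08},{"dx":0,"dy":0,"dz":0.0,"twist":0,"hand":0.08},{"dx":0,"dy":0,"dz":0.04,"twist":0,"hand":0.08},{"dx":0,"dy":0,"dz":0.08,"twist":0,"hand":0.08}]' | sed -n '2p;4,5p'
python3 -m crank '[{"dx":0,"dy":0,"dz":0.03,"twist":0,"hand":0.08},{"dx":0,"dy":0,"dz":0.058,"twist":0,"hand":0.08},{"dx":0,"dy":0,"dz":0.06,"twist":0,"hand":0.08},{"dx":0,"dy":0,"dz":0.062,"twist":0,"hand":0.08},{"dx":0,"dy":0,"dz":0.062,"twist":0,"hand":0.08}]' | sed -n '2p;4,5p'
python3 -c "
from h import *
c=camera('wrist');P=cloud(c);case(P,459.7,281,36);go(459.5,281.5,145,-80.5)"
```

```text
tool_pos: [466.2, 280.8, 212.4]
ft_force: [0.2, 0.0, -0.6]
gripper_width: 75.0
tool_pos: [466.5, 280.9, 151.8]
ft_force: [-0.0, -0.0, 1.1]
gripper_width: 80.1
ctr [456.  279.3] len x wid 89.0 63.7 long yaw -80.2 close yaw 9.8 7800 183.9
d [0.0068 0.0018 0.007 ] twist -0.003 cur yaw 99.3 q6 -1.31 t 28.25
```

```bash
python3 -m crank '[{"dx":0.007,"dy":0.002,"dz":0.003,"twist":0,"hand":0.08},{"dx":0.007,"dy":0.002,"dz":0.007,"twist":0,"hand":0.08},{"dx":0.007,"dy":0.002,"dz":0.007,"twist":0,"hand":0.0},{"dx":0.007,"dy":0.002,"dz":0.007,"twist":0,"hand":0.0},{"dx":0.007,"dy":0.002,"dz":0.007,"twist":0,"hand":0.0}]' | sed -n '2p;4,5p'
python3 -m crank '[{"dx":0,"dy":0,"dz":0,"twist":0,"hand":0},{"dx":0,"dy":0,"dz":0,"twist":0,"hand":0},{"dx":0,"dy":0,"dz":0,"twist":0,"hand":0},{"dx":0,"dy":0,"dz":0,"twist":0,"hand":0}]' | sed -n '2p;4,6p'
```

```text
tool_pos: [458.8, 281.4, 143.7]
ft_force: [-0.0, 0.5, 0.1]
gripper_width: 61.4
tool_pos: [458.8, 281.4, 143.6]
ft_force: [0.8, -1.1, 0.3]
gripper_width: 46.1
gripper_force: 30.0
```

Gripped at 46 mm. Lift and carry to the mat.

```bash
python3 -m crank '[{"dx":0,"dy":0,"dz":-0.02,"twist":0,"hand":0},{"dx":0,"dy":0,"dz":-0.06,"twist":0,"hand":0},{"dx":0,"dy":0,"dz":-0.1,"twist":0,"hand":0},{"dx":0,"dy":0,"dz":-0.13,"twist":0,"hand":0},{"dx":0,"dy":0,"dz":-0.13,"twist":0,"hand":0}]' | sed -n '2p;4,6p'
python3 -m crank '[{"dx":0,"dy":0,"dz":0,"twist":0,"hand":0}]' | sed -n '2p'
python3 -c "
from h import *
x,y=S(12,-19);print(x,y);go(x,y,270,82.25)"
```

```text
tool_pos: [459.8, 281.9, 277.4]
ft_force: [0.1, 0.6, -1.9]
gripper_width: 45.3
gripper_force: 29.9
tool_pos: [458.4, 281.3, 273.3]
590.3282230934418 -11.44466321363544
d [-0.0826 -0.3103  0.0033] twist 0.298 cur yaw 99.4 q6 -1.31 t 29.75
```

```bash
python3 -m crank '[{"dx":-0.01,"dy":-0.03,"dz":0,"twist":0.05,"hand":0},{"dx":-0.02,"dy":-0.07,"dz":0,"twist":0.1,"hand":0},{"dx":-0.03,"dy":-0.11,"dz":0,"twist":0.15,"hand":0},{"dx":-0.04,"dy":-0.15,"dz":0,"twist":0.2,"hand":0},{"dx":-0.051,"dy":-0.19,"dz":0,"twist":0.298,"hand":0}]' | sed -n '5,6p'
python3 -c "
from h import *
x,y=S(12,-19);go(x,y,270,82.25)"
```

```text
gripper_width: 45.9
gripper_force: 29.9
d [-0.0656 -0.1041  0.0016] twist -0.002 cur yaw 82.2 q6 -1.37 t 30.25
```

```bash
python3 -m crank '[{"dx":-0.025,"dy":-0.03,"dz":0,"twist":0,"hand":0},{"dx":-0.045,"dy":-0.06,"dz":0,"twist":0,"hand":0},{"dx":-0.065,"dy":-0.1,"dz":0,"twist":0,"hand":0},{"dx":-0.065,"dy":-0.1,"dz":0,"twist":0,"hand":0},{"dx":-0.065,"dy":-0.1,"dz":0,"twist":0,"hand":0}]' | sed -n '2p;5,6p'
python3 -c "
from h import *
c=save('wrist','pl1');P=cloud(c);tilt(c)
x,y=S(12,-19);go(x,y,200,82.25)"
```

```text
tool_pos: [590.3, -6.3, 271.5]
gripper_width: 45.9
gripper_force: 29.9
mat (array([-6.000000e-04, -0.000000e+00,  2.021721e+02]), 18832) board (array([-8.000000e-04, -1.000000e-03,  1.478612e+02]), 66446) tilt -0.001
d [-0.0011 -0.006   0.0721] twist -0.0 cur yaw 82.2 q6 -1.56 t 30.8
```

```bash
python3 -m crank '[{"dx":-0.001,"dy":-0.006,"dz":0.02,"twist":0,"hand":0},{"dx":-0.001,"dy":-0.006,"dz":0.05,"twist":0,"hand":0},{"dx":-0.001,"dy":-0.006,"dz":0.068,"twist":0,"hand":0},{"dx":-0.001,"dy":-0.006,"dz":0.07,"twist":0,"hand":0},{"dx":-0.001,"dy":-0.006,"dz":0.07,"twist":0,"hand":0}]' | sed -n '2p;4,6p'
python3 -m crank '[{"dx":0,"dy":0,"dz":0.002,"twist":0,"hand":0},{"dx":0,"dy":0,"dz":0.002,"twist":0,"hand":0}]' | sed -n '2p;4p'
```

```text
tool_pos: [590.8, -10.7, 203.7]
ft_force: [0.3, -0.2, -1.5]
gripper_width: 45.9
gripper_force: 29.9
tool_pos: [591.2, -11.4, 202.4]
ft_force: [-0.6, 0.2, -1.7]
```

```bash
python3 -m crank '[{"dx":0,"dy":0,"dz":0.002,"twist":0,"hand":0},{"dx":0,"dy":0,"dz":0.003,"twist":0,"hand":0}]' | sed -n '2p;4p'
python3 -m crank '[{"dx":0,"dy":0,"dz":0.001,"twist":0,"hand":0},{"dx":0,"dy":0,"dz":0.001,"twist":0,"hand":0}]' | sed -n '2p;4p'
```

```text
tool_pos: [591.1, -11.7, 198.9]
ft_force: [0.8, 0.8, -0.9]
tool_pos: [591.0, -11.7, 197.9]
ft_force: [-0.9, 0.7, 1.4]
```

```bash
python3 -m crank '[{"dx":0,"dy":0,"dz":0,"twist":0,"hand":0.07},{"dx":0,"dy":0,"dz":0,"twist":0,"hand":0.07},{"dx":0,"dy":0,"dz":0,"twist":0,"hand":0.08},{"dx":0,"dy":0,"dz":-0.03,"twist":0,"hand":0.08},{"dx":0,"dy":0,"dz":-0.07,"twist":0,"hand":0.08}]' | sed -n '2p;4,5p'
python3 -m crank '[{"dx":0,"dy":0.03,"dz":-0.03,"twist":0,"hand":0.08},{"dx":0,"dy":0.08,"dz":-0.05,"twist":0,"hand":0.08},{"dx":0,"dy":0.13,"dz":-0.05,"twist":0,"hand":0.08},{"dx":0,"dy":0.18,"dz":-0.05,"twist":0,"hand":0.08},{"dx":0,"dy":0.23,"dz":-0.05,"twist":0,"hand":0.08}]' | sed -n '2p'
python3 -c "
from h import *
c=camera('wrist');P=cloud(c);case(P,585.5,391,38);go(585.5,390.9,250,84.6)"
```

```text
tool_pos: [590.3, -11.6, 266.9]
ft_force: [-0.1, -0.7, -0.3]
gripper_width: 78.1
tool_pos: [621.4, 214.6, 317.9]
ctr [586.6 391. ] len x wid 74.2 48.2 long yaw -6.7 close yaw 83.3 3049 185.8
d [0.0578 0.1634 0.0675] twist -0.037 cur yaw 82.5 q6 -1.2 t 32.95
```

```bash
python3 -m crank '[{"dx":0.02,"dy":0.05,"dz":0,"twist":-0.02,"hand":0.08},{"dx":0.04,"dy":0.1,"dz":0,"twist":-0.02,"hand":0.08},{"dx":0.056,"dy":0.158,"dz":0.02,"twist":-0.02,"hand":0.08},{"dx":0.056,"dy":0.158,"dz":0.07,"twist":-0.02,"hand":0.08},{"dx":0.056,"dy":0.158,"dz":0.07,"twist":-0.02,"hand":0.08}]' | sed -n '2p'
python3 -m crank '[{"dx":0,"dy":0,"dz":0,"twist":0,"hand":0.08}]' | sed -n '2p'
python3 -c "
from h import *
c=camera('wrist');P=cloud(c);r=case(P,585.5,391,38);go(*r[0],144,83.5)"
```

```text
tool_pos: [584.7, 378.1, 242.4]
tool_pos: [586.7, 376.5, 246.2]
ctr [586.4 391.5] len x wid 74.1 47.8 long yaw -6.3 close yaw 83.7 4072 185.9
d [0.003  0.0152 0.1042] twist -0.002 cur yaw 83.4 q6 -0.98 t 33.6
```

```bash
python3 -m crank '[{"dx":0.002,"dy":0.015,"dz":0.01,"twist":0,"hand":0.08},{"dx":0.002,"dy":0.015,"dz":0.04,"twist":0,"hand":0.08},{"dx":0.002,"dy":0.015,"dz":0.08,"twist":0,"hand":0.08},{"dx":0.002,"dy":0.015,"dz":0.103,"twist":0,"hand":0.08},{"dx":0.002,"dy":0.015,"dz":0.103,"twist":0,"hand":0.08}]' | sed -n '2p;4p'
python3 -m crank '[{"dx":0,"dy":0,"dz":0,"twist":0,"hand":0},{"dx":0,"dy":0,"dz":0,"twist":0,"hand":0},{"dx":0,"dy":0,"dz":0,"twist":0,"hand":0},{"dx":0,"dy":0,"dz":0,"twist":0,"hand":0},{"dx":0,"dy":0,"dz":0,"twist":0,"hand":0}]' | sed -n '2p;4,6p'
python3 -m crank '[{"dx":0,"dy":0,"dz":0,"twist":0,"hand":0}]' | sed -n '2p;4,6p'
```

```text
tool_pos: [586.5, 391.2, 142.3]
ft_force: [-0.9, -0.0, 0.1]
tool_pos: [587.1, 391.9, 145.5]
ft_force: [-0.4, -0.4, 3.5]
gripper_width: 47.8
gripper_force: 30.0
tool_pos: [587.1, 391.9, 145.5]
ft_force: [-1.2, -0.9, 5.3]
gripper_width: 47.8
gripper_force: 30.1
```

```bash
python3 -m crank '[{"dx":0,"dy":0,"dz":-0.02,"twist":0,"hand":0},{"dx":0,"dy":0,"dz":-0.06,"twist":0,"hand":0},{"dx":0,"dy":0,"dz":-0.1,"twist":0,"hand":0},{"dx":0,"dy":-0.02,"dz":-0.13,"twist":0,"hand":0},{"dx":0,"dy":-0.06,"dz":-0.145,"twist":0,"hand":0}]' | sed -n '2p;4,6p'
python3 -m crank '[{"dx":0,"dy":-0.04,"dz":0,"twist":0,"hand":0},{"dx":0,"dy":-0.08,"dz":0,"twist":0,"hand":0},{"dx":0,"dy":-0.12,"dz":0,"twist":0,"hand":0},{"dx":0,"dy":-0.16,"dz":0,"twist":0,"hand":0},{"dx":0,"dy":-0.2,"dz":0,"twist":0,"hand":0}]' | sed -n '5,6p'
python3 -m crank '[{"dx":0,"dy":-0.03,"dz":0,"twist":0,"hand":0},{"dx":0,"dy":-0.03,"dz":0,"twist":0,"hand":0}]' | sed -n '2p;5,6p'
python3 -c "
from h import *
c=camera('wrist');P=cloud(c)
r=case(P,591,-11,36,202);d=np.array(r[0])-S0;print('A1 in scale',d@UX,d@UY); tilt(c)
x,y=S(12,-84);go(x,y,285,82.25)"
```

```text
tool_pos: [580.2, 333.6, 291.9]
ft_force: [0.3, -1.4, -0.7]
gripper_width: 47.6
gripper_force: 30.0
gripper_width: 47.8
gripper_force: 30.0
tool_pos: [553.3, 100.9, 289.7]
gripper_width: 47.9
gripper_force: 29.9
ctr [570.1  -8.4] len x wid 45.9 28.0 long yaw 83.6 close yaw -6.4 1478 238.2
A1 in scale -8.47014377938942 -18.704531556258246
mat (array([-1.200000e-03, -0.000000e+00,  2.022325e+02]), 7651) board (array([-7.000000e-04, -1.000000e-03,  1.479305e+02]), 57072) tilt -0.001
d [-0.0487 -0.1738  0.0047] twist 0.018 cur yaw 83.3 q6 -1.39 t 35.95
```

```bash
python3 -m crank '[{"dx":-0.01,"dy":-0.04,"dz":0,"twist":0.018,"hand":0},{"dx":-0.02,"dy":-0.08,"dz":0,"twist":0.018,"hand":0},{"dx":-0.035,"dy":-0.12,"dz":0,"twist":0.018,"hand":0},{"dx":-0.049,"dy":-0.16,"dz":0,"twist":0.018,"hand":0},{"dx":-0.049,"dy":-0.172,"dz":0,"twist":0.018,"hand":0}]' | sed -n '5,6p'
python3 -m crank '[{"dx":0,"dy":0,"dz":0.01,"twist":0,"hand":0},{"dx":0,"dy":0,"dz":0.03,"twist":0,"hand":0},{"dx":0,"dy":0,"dz":0.03,"twist":0,"hand":0}]' | sed -n '2p;5,6p'
python3 -c "
from h import *
c=camera('wrist');P=cloud(c);r=case(P,591,-11,36,202);d=np.array(r[0])-S0;print('A1 in scale',d@UX,d@UY)
x,y=S(12,-84);go(x,y,202,82.25)"
```

```text
gripper_width: 47.4
gripper_force: 29.9
tool_pos: [581.5, -70.6, 257.0]
gripper_width: 47.6
gripper_force: 29.9
ctr [591.2 -11.6] len x wid 70.2 45.8 long yaw -7.4 close yaw 82.6 4303 238.2
A1 in scale 12.888080255109752 -19.05205494213869
d [-0.0003 -0.0051  0.0565] twist 0.004 cur yaw 82.5 q6 -1.67 t 36.8
```

```bash
python3 -m crank '[{"dx":0,"dy":-0.005,"dz":0.01,"twist":0.004,"hand":0},{"dx":0,"dy":-0.005,"dz":0.03,"twist":0.004,"hand":0},{"dx":0,"dy":-0.005,"dz":0.05,"twist":0.004,"hand":0},{"dx":0,"dy":-0.005,"dz":0.054,"twist":0.004,"hand":0},{"dx":0,"dy":-0.005,"dz":0.054,"twist":0.004,"hand":0}]' | sed -n '2p;4,6p'
python3 -m crank '[{"dx":0,"dy":0,"dz":0.001,"twist":0,"hand":0},{"dx":0,"dy":0,"dz":0.002,"twist":0,"hand":0}]' | sed -n '2p;4p'
python3 -c "
from h import *
p=np.array(get_obs()['tool_pos'])[:2]-S0;print(p@UX,p@UY)"
```

```text
tool_pos: [582.0, -77.4, 205.6]
ft_force: [0.3, -0.6, -0.4]
gripper_width: 47.9
gripper_force: 29.9
tool_pos: [582.4, -77.7, 204.6]
ft_force: [-0.2, 0.8, -1.3]
13.096218544792341 -85.69785934954676
```

```bash
python3 -m crank '[{"dx":0,"dy":0.0015,"dz":0.001,"twist":0,"hand":0},{"dx":0,"dy":0.0015,"dz":0.003,"twist":0,"hand":0},{"dx":0,"dy":0.0015,"dz":0.004,"twist":0,"hand":0}]' | sed -n '2p;4p'
python3 -m crank '[{"dx":0,"dy":0,"dz":0.001,"twist":0,"hand":0},{"dx":0,"dy":0,"dz":0.0015,"twist":0,"hand":0}]' | sed -n '2p;4p'
```

```text
tool_pos: [582.2, -76.1, 199.6]
ft_force: [-1.2, 0.4, 5.3]
tool_pos: [582.3, -76.1, 199.5]
ft_force: [-4.4, 1.5, 14.4]
```

```bash
python3 -m crank '[{"dx":0,"dy":0,"dz":-0.001,"twist":0,"hand":0.053},{"dx":0,"dy":0,"dz":-0.001,"twist":0,"hand":0.055},{"dx":0,"dy":0,"dz":-0.001,"twist":0,"hand":0.055},{"dx":0,"dy":0,"dz":-0.03,"twist":0,"hand":0.055},{"dx":0,"dy":0,"dz":-0.07,"twist":0,"hand":0.055}]' | sed -n '2p;4,5p'
python3 -m crank '[{"dx":0,"dy":0.03,"dz":-0.04,"twist":0,"hand":0.08},{"dx":0,"dy":0.08,"dz":-0.08,"twist":0.1,"hand":0.08},{"dx":0,"dy":0.13,"dz":-0.1,"twist":0.2,"hand":0.08},{"dx":0,"dy":0.16,"dz":-0.1,"twist":0.3,"hand":0.08},{"dx":0,"dy":0.2,"dz":-0.1,"twist":0.3,"hand":0.08}]' | sed -n '2p'
python3 -c "
from h import *
c=save('wrist','m2');P=cloud(c);tilt(c)
for x,y,h in((591,-11,36),(582,-76,38)):
    r=case(P,x,y,h,202,rad=60);d=np.array(r[0])-S0;print('scale',d@UX,d@UY)
c=save('top','tm2');P=cloud(c);tilt(c)
case(P,599,269,34,147);case(P,445,392,36,147)
go(599,269,260,83.5);print(get_obs()['tool_pos'])"
```

```text
tool_pos: [581.4, -76.0, 267.1]
ft_force: [0.6, -0.4, 0.8]
gripper_width: 55.1
tool_pos: [609.8, 124.1, 369.6]
mat (array([-1.000000e-04, -3.600000e-03,  2.025563e+02]), 8357) board (array([-8.000000e-04, -1.000000e-03,  1.480535e+02]), 48719) tilt 0.0026
ctr [589.  -29.2] len x wid 83.1 72.7 long yaw 79.9 close yaw -10.1 3002 238.6
scale 13.11231364611855 -36.815848072356076
ctr [582. -59.] len x wid 86.7 68.3 long yaw 75.7 close yaw -14.3 2571 240.1
scale 10.194040071653822 -67.1936910136967
mat (array([ 1.400000e-03, -1.210000e-02,  2.017252e+02]), 958) board (array([-4.000000e-04, -2.000000e-04,  1.471299e+02]), 8892) tilt 0.011899999999999999
ctr [0. 0.] len x wid 0.0 0.0 long yaw 0.0 close yaw -90.0 0 nan
ctr [443.1 394.8] len x wid 66.4 40.2 long yaw 6.6 close yaw -83.4 187 183.0
d [0.0694 0.1252 0.1079] twist -0.319 cur yaw 65.2 q6 -1.04 t 39.1
[609.52981583 126.15250097 367.74079175]
  return _methods._mean(a, axis=axis, dtype=dtype,
  ret = ret.dtype.type(ret / rcount)
```

```bash
sed -i 's/(abs(a-10)<65)&(abs(b)<95)/(abs(a-10)<65)\&(b>20)\&(b<95)/' h.py
python3 -m crank '[{"dx":0.02,"dy":0.04,"dz":0,"twist":-0.14,"hand":0.08},{"dx":0.045,"dy":0.08,"dz":0.03,"twist":-0.28,"hand":0.08},{"dx":0.069,"dy":0.125,"dz":0.06,"twist":-0.319,"hand":0.08},{"dx":0.069,"dy":0.125,"dz":0.108,"twist":-0.319,"hand":0.08},{"dx":0.069,"dy":0.125,"dz":0.108,"twist":-0.319,"hand":0.08}]' | sed -n '2p'
python3 -m crank '[{"dx":0,"dy":0,"dz":0,"twist":0,"hand":0.08}]' | sed -n '2p'
python3 -c "
from h import *
tilt(cam('m2'));tilt(cam('tm2'))
c=save('wrist','a2');P=cloud(c);r=case(P,599,269,34);go(*r[0],143,83.5)"
```

```text
tool_pos: [597.6, 264.8, 254.6]
tool_pos: [599.8, 263.6, 259.5]
mat (array([-9.000000e-04, -1.000000e-04,  2.023653e+02]), 5913) board (array([-8.000000e-04, -1.000000e-03,  1.480535e+02]), 48719) tilt -0.0009
mat (array([ 2.400000e-03, -6.500000e-03,  2.016151e+02]), 427) board (array([-4.000000e-04, -2.000000e-04,  1.471299e+02]), 8892) tilt 0.0063
ctr [621.1 270.8] len x wid 105.7 51.7 long yaw 7.1 close yaw -82.9 2717 181.9
d [-0.0194  0.0097  0.1184] twist -0.005 cur yaw 83.2 q6 -1.14 t 39.75
```

```bash
python3 -c "
from h import *
c=cam('a2');P=cloud(c)
for r in (40,50,58): case(P,599,269,34,rad=r)"
```

```text
ctr [600.4 268.4] len x wid 58.4 41.6 long yaw -7.3 close yaw 82.7 2503 181.9
ctr [600.4 268.4] len x wid 58.4 41.6 long yaw -7.3 close yaw 82.7 2503 181.9
ctr [600.4 268.4] len x wid 58.4 41.6 long yaw -7.3 close yaw 82.7 2503 181.9
```

View pics/a2.png

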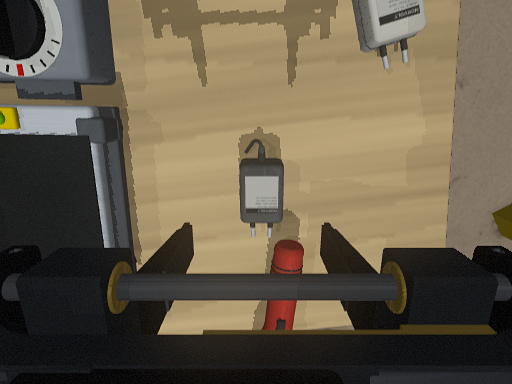

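A2 sits at (262,190) between the fingers, with the red torch (288,260) clear beyond its pins. Grasp.

```bash
python3 -m crank '[{"dx":0,"dy":0.005,"dz":0.03,"twist":0,"hand":0.07},{"dx":0,"dy":0.005,"dz":0.07,"twist":0,"hand":0.07},{"dx":0,"dy":0.005,"dz":0.1,"twist":0,"hand":0.07},{"dx":0,"dy":0.005,"dz":0.116,"twist":0,"hand":0.07},{"dx":0,"dy":0.005,"dz":0.116,"twist":0,"hand":0.07}]' | sed -n '2p;4p'
python3 -m crank '[{"dx":0,"dy":0,"dz":0,"twist":0,"hand":0},{"dx":0,"dy":0,"dz":0,"twist":0,"hand":0},{"dx":0,"dy":0,"dz":0,"twist":0,"hand":0},{"dx":0,"dy":0,"dz":0,"twist":0,"hand":0},{"dx":0,"dy":0,"dz":0,"twist":0,"hand":0}]' | sed -n '2p;4,6p'
python3 -m crank '[{"dx":0,"dy":0,"dz":-0.02,"twist":0,"hand":0},{"dx":0,"dy":0,"dz":-0.06,"twist":0,"hand":0},{"dx":0,"dy":0,"dz":-0.1,"twist":0,"hand":0},{"dx":0,"dy":0,"dz":-0.13,"twist":0.1,"hand":0},{"dx":0,"dy":0,"dz":-0.14,"twist":0.24,"hand":0}]' | sed -n '2p;4,6p'
python3 -c "
from h import *
x,y=S(-42,56);print(x,y);go(x,y,285,-7.75)"
```

```text
tool_pos: [601.2, 268.0, 144.4]
ft_force: [0.7, 0.4, 0.5]
tool_pos: [600.7, 269.2, 145.1]
ft_force: [-1.1, -2.3, 5.4]
gripper_width: 41.5
gripper_force: 30.1
tool_pos: [601.0, 269.8, 287.8]
ft_force: [-0.6, -0.3, -2.6]
gripper_width: 41.5
gripper_force: 29.9
546.9352844050794 70.15222932516177
d [-0.0201 -0.2058  0.0022] twist 1.344 cur yaw 69.3 q6 -0.89 t 41.25
```

```bash
python3 -m crank '[{"dx":0,"dy":-0.02,"dz":0,"twist":0.13,"hand":0},{"dx":0,"dy":-0.05,"dz":0,"twist":0.26,"hand":0},{"dx":-0.01,"dy":-0.09,"dz":0,"twist":0.39,"hand":0},{"dx":-0.02,"dy":-0.13,"dz":0,"twist":0.52,"hand":0},{"dx":-0.02,"dy":-0.17,"dz":0,"twist":0.65,"hand":0}]' | sed -n '5,6p'
python3 -m crank '[{"dx":0,"dy":0,"dz":0,"twist":0.13,"hand":0},{"dx":0,"dy":0,"dz":0,"twist":0.26,"hand":0},{"dx":0,"dy":0,"dz":0,"twist":0.39,"hand":0},{"dx":0,"dy":0,"dz":0,"twist":0.52,"hand":0},{"dx":0,"dy":0,"dz":0,"twist":0.65,"hand":0}]' | sed -n '2p;5,6p'
python3 -m crank '[{"dx":0,"dy":0,"dz":0,"twist":0.05,"hand":0},{"dx":0,"dy":0,"dz":0,"twist":0.05,"hand":0}]' | sed -n '2p;5,6p'
python3 -c "
from h import *
x,y=S(-42,50);print(x,y);go(x,y,202,-7.75)"
```

```text
gripper_width: 41.8
gripper_force: 29.9
tool_pos: [559.4, 103.2, 284.0]
gripper_width: 41.4
gripper_force: 29.9
tool_pos: [559.5, 103.3, 284.0]
gripper_width: 41.5
gripper_force: 29.9
546.1261788234372 64.20703394084047
d [-0.0405 -0.0078  0.082 ] twist -0.002 cur yaw -7.9 q6 0.2 t 42.45
```

```bash
python3 -m crank '[{"dx":-0.02,"dy":-0.004,"dz":0,"twist":0,"hand":0},{"dx":-0.04,"dy":-0.008,"dz":0.01,"twist":0,"hand":0},{"dx":-0.0405,"dy":-0.008,"dz":0.04,"twist":0,"hand":0},{"dx":-0.0405,"dy":-0.008,"dz":0.07,"twist":0,"hand":0},{"dx":-0.0405,"dy":-0.008,"dz":0.08,"twist":0,"hand":0}]' | sed -n '2p;4,6p'
python3 -m crank '[{"dx":0,"dy":0,"dz":0.001,"twist":0,"hand":0},{"dx":0,"dy":0,"dz":0.002,"twist":0,"hand":0}]' | sed -n '2p;4p'
python3 -m crank '[{"dx":0,"dy":0,"dz":0.001,"twist":0,"hand":0},{"dx":0,"dy":0,"dz":0.001,"twist":0,"hand":0}]' | sed -n '2p;4p'
```

```text
tool_pos: [544.9, 64.0, 201.7]
ft_force: [-0.6, -0.1, -2.6]
gripper_width: 41.4
gripper_force: 29.9
tool_pos: [546.8, 64.3, 203.1]
ft_force: [0.1, -0.1, -1.9]
tool_pos: [546.5, 64.2, 202.0]
ft_force: [0.2, -0.3, -2.1]
```

```bash
python3 -m crank '[{"dx":0,"dy":0,"dz":0.001,"twist":0,"hand":0},{"dx":0,"dy":0,"dz":0.002,"twist":0,"hand":0}]' | sed -n '2p;4p'
python3 -m crank '[{"dx":0,"dy":0,"dz":0.001,"twist":0,"hand":0},{"dx":0,"dy":0,"dz":0.001,"twist":0,"hand":0}]' | sed -n '2p;4p'
```

```text
tool_pos: [546.3, 64.2, 199.4]
ft_force: [0.0, 0.6, 7.3]
tool_pos: [546.3, 64.2, 199.4]
ft_force: [-2.5, 0.8, 10.2]
```

```bash
python3 -m crank '[{"dx":0,"dy":0,"dz":-0.001,"twist":0,"hand":0.06},{"dx":0,"dy":0,"dz":-0.001,"twist":0,"hand":0.06},{"dx":0,"dy":0,"dz":-0.001,"twist":0,"hand":0.06},{"dx":0,"dy":0,"dz":-0.03,"twist":0,"hand":0.06},{"dx":0,"dy":0,"dz":-0.07,"twist":0,"hand":0.06}]' | sed -n '2p;4,5p'
python3 -m crank '[{"dx":0,"dy":0,"dz":-0.03,"twist":0,"hand":0.08},{"dx":0.05,"dy":0,"dz":-0.06,"twist":-0.14,"hand":0.08},{"dx":0.1,"dy":0,"dz":-0.06,"twist":-0.28,"hand":0.08},{"dx":0.15,"dy":-0.02,"dz":-0.06,"twist":-0.42,"hand":0.08},{"dx":0.2,"dy":-0.04,"dz":-0.06,"twist":-0.56,"hand":0.08}]' | sed -n '2p'
python3 -c "
from h import *
c=camera('wrist');P=cloud(c);tilt(c);case(P,445,392.3,36,rad=58)
r=case(P,546,64,34,202,rad=50);d=np.array(r[0])-S0;print('A2 scale',d@UX,d@UY)
go(445,392.3,250,99.1)"
```

```text
tool_pos: [545.4, 64.1, 267.3]
ft_force: [0.4, -0.3, 0.4]
gripper_width: 59.8
tool_pos: [537.0, 255.4, 328.0]
mat (array([-5.930000e-02,  5.490000e-02,  1.990887e+02]), 764) board (array([-8.000000e-04, -1.100000e-03,  1.481871e+02]), 37318) tilt -0.055999999999999994
ctr [445.2 392.5] len x wid 67.0 44.3 long yaw 9.6 close yaw -80.4 2938 184.0
ctr [541.4  83.3] len x wid 53.6 30.0 long yaw 37.2 close yaw -52.8 646 236.3
A2 scale -49.26726680266642 68.30273347550876
d [ 0.1566 -0.0254  0.0781] twist -1.289 cur yaw 25.2 q6 -0.1 t 44.8
```

```bash
python3 -m crank '[{"dx":0.03,"dy":0,"dz":0,"twist":-0.14,"hand":0.08},{"dx":0.07,"dy":-0.01,"dz":0,"twist":-0.28,"hand":0.08},{"dx":0.11,"dy":-0.02,"dz":0,"twist":-0.42,"hand":0.08},{"dx":0.15,"dy":-0.025,"dz":0.01,"twist":-0.56,"hand":0.08},{"dx":0.153,"dy":-0.025,"dz":0.03,"twist":-0.7,"hand":0.08}]' | sed -n '2p'
python3 -m crank '[{"dx":0,"dy":0,"dz":0.02,"twist":-0.14,"hand":0.08},{"dx":0,"dy":0,"dz":0.05,"twist":-0.28,"hand":0.08},{"dx":0,"dy":0,"dz":0.05,"twist":-0.42,"hand":0.08},{"dx":0,"dy":0,"dz":0.05,"twist":-0.56,"hand":0.08},{"dx":0,"dy":0,"dz":0.05,"twist":-0.593,"hand":0.08}]' | sed -n '2p'
python3 -m crank '[{"dx":0,"dy":0,"dz":0,"twist":0,"hand":0.08}]' | sed -n '2p'
python3 -c "
from h import *
c=camera('wrist');P=cloud(c);r=case(P,445,392.3,36,rad=58);go(*r[0],144,99.4)"
```

```text
tool_pos: [449.7, 386.2, 298.9]
tool_pos: [451.7, 382.8, 247.6]
tool_pos: [451.7, 382.8, 247.8]
ctr [445.5 393.1] len x wid 67.1 43.5 long yaw 10.1 close yaw -79.9 3287 183.9
d [0.0047 0.011  0.1039] twist -0.02 cur yaw 98.2 q6 -1.12 t 45.95
```

```bash
python3 -m crank '[{"dx":0.005,"dy":0.011,"dz":0,"twist":-0.025,"hand":0.075},{"dx":0.005,"dy":0.011,"dz":0.04,"twist":-0.025,"hand":0.075},{"dx":0.005,"dy":0.011,"dz":0.08,"twist":-0.025,"hand":0.075},{"dx":0.005,"dy":0.011,"dz":0.104,"twist":-0.025,"hand":0.075},{"dx":0.005,"dy":0.011,"dz":0.104,"twist":-0.025,"hand":0.075}]' | sed -n '2p;4p'
python3 -m crank '[{"dx":0,"dy":0,"dz":0,"twist":0,"hand":0},{"dx":0,"dy":0,"dz":0,"twist":0,"hand":0},{"dx":0,"dy":0,"dz":0,"twist":0,"hand":0},{"dx":0,"dy":0,"dz":0,"twist":0,"hand":0},{"dx":0,"dy":0,"dz":0,"twist":0,"hand":0}]' | sed -n '2p;4,6p'
python3 -m crank '[{"dx":0,"dy":0,"dz":-0.02,"twist":0,"hand":0},{"dx":0,"dy":0,"dz":-0.06,"twist":0,"hand":0},{"dx":0,"dy":0,"dz":-0.1,"twist":0,"hand":0},{"dx":0,"dy":0,"dz":-0.14,"twist":0.1,"hand":0},{"dx":0,"dy":0,"dz":-0.15,"twist":0.24,"hand":0}]' | sed -n '2p;4,6p'
python3 -c "
from h import *
x,y=S(66,50);print(x,y);go(x,y,295,-7.75)"
```

```text
tool_pos: [443.5, 392.7, 141.1]
ft_force: [-0.2, 0.2, 0.0]
tool_pos: [445.3, 393.2, 144.9]
ft_force: [-0.4, -0.8, 4.2]
gripper_width: 43.3
gripper_force: 30.1
tool_pos: [445.9, 393.6, 298.7]
ft_force: [-0.1, -0.6, -2.8]
gripper_width: 43.7
gripper_force: 29.9
653.1396957412204 49.64313347127839
d [-0.2321 -0.3277  0.0036] twist -1.51 cur yaw 85.8 q6 -0.88 t 47.45
```

```bash
python3 -m crank '[{"dx":-0.02,"dy":-0.03,"dz":0,"twist":0.13,"hand":0},{"dx":-0.04,"dy":-0.06,"dz":0,"twist":0.26,"hand":0},{"dx":-0.06,"dy":-0.09,"dz":0,"twist":0.39,"hand":0},{"dx":-0.085,"dy":-0.12,"dz":0,"twist":0.52,"hand":0},{"dx":-0.11,"dy":-0.15,"dz":0,"twist":0.65,"hand":0}]' | sed -n '5,6p'
python3 -m crank '[{"dx":0,"dy":0,"dz":0,"twist":0.13,"hand":0},{"dx":0,"dy":0,"dz":0,"twist":0.26,"hand":0},{"dx":0,"dy":0,"dz":0,"twist":0.39,"hand":0},{"dx":0,"dy":0,"dz":0,"twist":0.52,"hand":0},{"dx":0,"dy":0,"dz":0,"twist":0.65,"hand":0}]' | sed -n '2p;5,6p'
python3 -m crank '[{"dx":0,"dy":0,"dz":0,"twist":0.13,"hand":0},{"dx":0,"dy":0,"dz":0,"twist":0.26,"hand":0},{"dx":0,"dy":0,"dz":0,"twist":0.332,"hand":0},{"dx":0,"dy":0,"dz":0,"twist":0.332,"hand":0}]' | sed -n '2p;5,6p'
python3 -c "
from h import *
x,y=S(66,50);go(x,y,290,-7.75)"
```

```text
gripper_width: 43.9
gripper_force: 29.9
tool_pos: [544.2, 235.6, 294.0]
gripper_width: 43.5
gripper_force: 29.9
tool_pos: [544.2, 235.6, 294.0]
gripper_width: 43.5
gripper_force: 29.9
d [-0.17    0.1325  0.004 ] twist 0.003 cur yaw -7.6 q6 0.43 t 48.85
```

```bash
python3 -m crank '[{"dx":-0.03,"dy":0.025,"dz":0,"twist":0,"hand":0},{"dx":-0.065,"dy":0.05,"dz":0,"twist":0,"hand":0},{"dx":-0.1,"dy":0.075,"dz":0,"twist":0,"hand":0},{"dx":-0.135,"dy":0.1,"dz":0,"twist":0,"hand":0},{"dx":-0.17,"dy":0.132,"dz":0,"twist":0,"hand":0}]' | sed -n '5,6p'
python3 -m crank '[{"dx":0,"dy":0,"dz":0,"twist":0,"hand":0},{"dx":0,"dy":0,"dz":0,"twist":0,"hand":0}]' | sed -n '2p;5,6p'
python3 -c "
from h import *
c=save('top','tp4',(185,135,385,285),4);P=cloud(c)
case(P,546,64,34,201,rad=50)
x,y=S(66,50);go(x,y,203,-7.75)"
```

```text
gripper_width: 44.0
gripper_force: 29.9
tool_pos: [653.1, 49.0, 293.4]
gripper_width: 43.7
gripper_force: 29.9
ctr [0. 0.] len x wid 0.0 0.0 long yaw 0.0 close yaw -90.0 0 nan
d [-0.0003  0.0005  0.0908] twist 0.005 cur yaw -7.4 q6 0.11 t 49.6
  return _methods._mean(a, axis=axis, dtype=dtype,
  ret = ret.dtype.type(ret / rcount)
```

View pics/tp4.png

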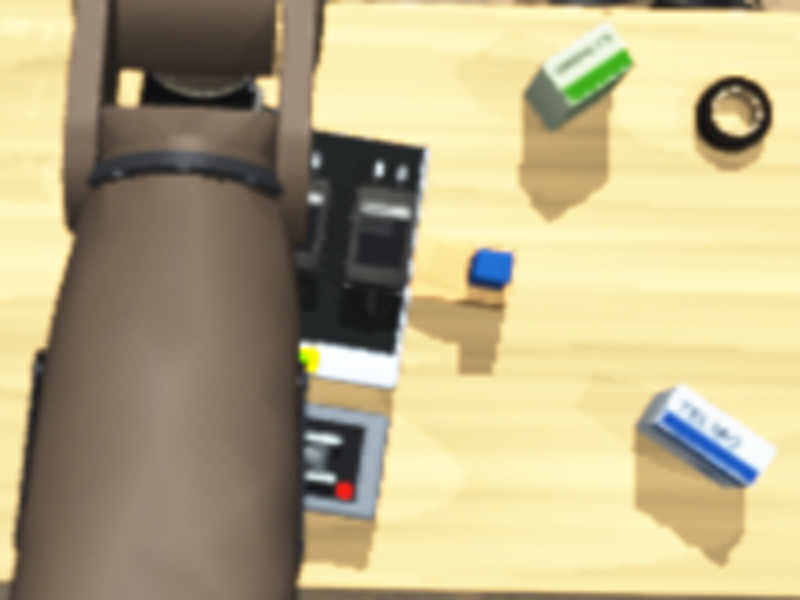

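A3 lies flat at (380,235) inside the mat's right edge, and A1's pins are at (315,160). The carton and bystanders are undisturbed. Lower A4.

```bash
python3 -m crank '[{"dx":0,"dy":0,"dz":0.02,"twist":0.005,"hand":0},{"dx":0,"dy":0,"dz":0.05,"twist":0.005,"hand":0},{"dx":0,"dy":0,"dz":0.08,"twist":0.005,"hand":0},{"dx":0,"dy":0,"dz":0.09,"twist":0.005,"hand":0},{"dx":0,"dy":0,"dz":0.09,"twist":0.005,"hand":0}]' | sed -n '2p;4,6p'
python3 -m crank '[{"dx":0,"dy":0,"dz":0.001,"twist":0,"hand":0},{"dx":0,"dy":0,"dz":0.002,"twist":0,"hand":0}]' | sed -n '2p;4p'
python3 -m crank '[{"dx":0,"dy":0,"dz":0.001,"twist":0,"hand":0},{"dx":0,"dy":0,"dz":0.001,"twist":0,"hand":0}]' | sed -n '2p;4p'
```

```text
tool_pos: [652.3, 50.9, 203.4]
ft_force: [0.8, -0.7, -1.0]
gripper_width: 43.5
gripper_force: 29.9
tool_pos: [653.6, 50.2, 203.8]
ft_force: [0.2, 0.6, -1.6]
tool_pos: [653.2, 49.9, 201.7]
ft_force: [0.1, 0.7, -1.6]
```

```bash
python3 -m crank '[{"dx":0,"dy":0,"dz":0.001,"twist":0,"hand":0},{"dx":0,"dy":0,"dz":0.0015,"twist":0,"hand":0}]' | sed -n '2p;4p'
python3 -m crank '[{"dx":0,"dy":0,"dz":0.001,"twist":0,"hand":0},{"dx":0,"dy":0,"dz":0.001,"twist":0,"hand":0}]' | sed -n '2p;4p'
```

```text
tool_pos: [653.0, 49.9, 199.6]
ft_force: [0.0, 0.6, -2.1]
tool_pos: [653.1, 49.9, 199.3]
ft_force: [-2.2, -0.2, 3.8]
```

Contact. Release, rise, and back away for a clear look.

```bash
python3 -m crank '[{"dx":0,"dy":0,"dz":0,"twist":0,"hand":0.06},{"dx":0,"dy":0,"dz":0,"twist":0,"hand":0.06},{"dx":0,"dy":0,"dz":0,"twist":0,"hand":0.06},{"dx":0,"dy":0,"dz":-0.03,"twist":0,"hand":0.06},{"dx":0,"dy":0,"dz":-0.07,"twist":0,"hand":0.06}]' | sed -n '2p;4,5p'
python3 -m crank '[{"dx":0,"dy":0,"dz":-0.05,"twist":0,"hand":0.06},{"dx":-0.02,"dy":0,"dz":-0.1,"twist":0,"hand":0.06},{"dx":-0.06,"dy":-0.02,"dz":-0.13,"twist":0,"hand":0.06},{"dx":-0.1,"dy":-0.04,"dz":-0.13,"twist":0,"hand":0.06},{"dx":-0.14,"dy":-0.06,"dz":-0.13,"twist":0,"hand":0.06}]' >/dev/null
python3 -m crank '[{"dx":-0.04,"dy":-0.02,"dz":0,"twist":0,"hand":0.06},{"dx":-0.08,"dy":-0.04,"dz":0,"twist":0,"hand":0.06},{"dx":-0.08,"dy":-0.04,"dz":0,"twist":0,"hand":0.06},{"dx":-0.08,"dy":-0.04,"dz":0,"twist":0,"hand":0.06}]' | sed -n '2p'
python3 -c "
from h import *
c=save('wrist','fin',None,1.5);P=cloud(c);tilt(c)
K=np.array(c['camera_matrix'])
for n,x,y,h,r_ in(('A1',590,-12,36,30),('A2',546,64,34,38),('A3',582,-76,38,30),('A4',653,50,36,45)):
    print(n);r=case(P,x,y,h,202,rad=r_);d=np.array(r[0])-S0;print('scale',d@UX,d@UY)
Z=P[...,2];print('knob',rect(P,near(P,436,92,45)&(Z>226)&(Z<250)))
"
```

```text
tool_pos: [652.3, 49.9, 267.5]
ft_force: [-0.0, -0.3, 0.4]
gripper_width: 59.9
tool_pos: [523.9, -155.1, 398.9]
mat (array([-5.700000e-03, -4.720000e-02,  2.035555e+02]), 538) board (array([-9.000000e-04, -1.100000e-03,  1.478238e+02]), 43197) tilt 0.0461
A1
ctr [590.  -11.9] len x wid 59.1 46.2 long yaw -7.9 close yaw 82.1 2284 238.3
scale 11.696720410904366 -19.509668832791675
A2
ctr [534.7  36. ] len x wid 11.8 1.7 long yaw -7.7 close yaw 82.3 20 232.9
scale -49.47932630533018 20.466006175734933
A3
ctr [582.1 -76.6] len x wid 59.4 46.2 long yaw -7.7 close yaw 82.3 1989 240.3
scale 12.588805584838175 -84.65657468367829
A4
ctr [648.6  18.6] len x wid 40.8 3.0 long yaw -7.6 close yaw 82.4 147 236.3
scale 65.732238872067 18.588792397499578
knob (((0.0, 0.0), (0.0, 0.0), 0.0), 0, np.float64(nan))
  return _methods._mean(a, axis=axis, dtype=dtype,
  ret = ret.dtype.type(ret / rcount)
```

View pics/fin.png

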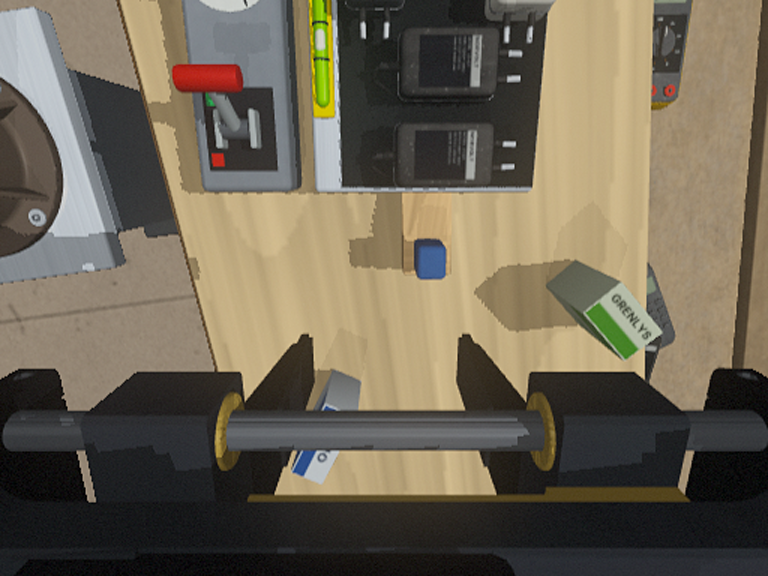

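All four adapters are on the mat, the bubble at (320,38) is between its lines, the lever is on and the cartons are clear. A numeric check from the top camera, then hand in.

```bash
python3 -c "
from h import *
c=save('top','tf');P=cloud(c)
for n,x,y,h,r_ in(('A1',590,-12,36,30),('A2',546,64,34,38),('A3',582,-76,38,30),('A4',653,50,36,45)):
    print(n);r=case(P,x,y,h,201.3,rad=r_);d=np.array(r[0])-S0;print('scale',d@UX,d@UY)
Z=P[...,2];print('knob',rect(P,near(P,436,92,45)&(Z>226)&(Z<250)))
# platform white strip/mat-left clear patches: slope along y
d=P[...,:2]-S0;a=d@UX;b=d@UY
for lo,hi in((-100,-60),(-60,-20),(-20,20),(20,60),(60,100)):
    m=(a>10)&(a<30)&(b>lo)&(b<hi)&(abs(Z-201.5)<3); m2=(a>-92)&(a<-76)&(b>lo)&(b<hi)&(Z>180)&(Z<225)
    print(lo,m.sum(),np.median(Z[m]).round(2),'strip',m2.sum(),np.median(Z[m2]).round(2))
" 2>/dev/null
```

```text
A1
ctr [590.5 -10.5] len x wid 53.5 45.5 long yaw -6.8 close yaw 83.2 179 237.7
scale 12.004237338517235 -18.013938291251844
A2
ctr [544.7  65.2] len x wid 56.7 41.2 long yaw 82.9 close yaw -7.1 198 235.1
scale -43.59396268892621 50.82358616706647
A3
ctr [583.  -76.5] len x wid 54.4 40.7 long yaw 9.0 close yaw -81.0 190 239.4
scale 13.48297057421219 -84.46565594546695
A4
ctr [652.9  51.1] len x wid 62.8 43.5 long yaw 85.9 close yaw -4.1 227 237.5
scale 65.57432830137779 51.40614207349901
knob (((434.81793212890625, 93.67623901367188), (13.873808860778809, 52.25759506225586), 82.28315734863281), 87, np.float64(233.32552836223658))
-100 0 nan strip 71 199.86
-60 28 201.19 strip 65 206.34
-20 18 200.58 strip 66 209.61
20 62 201.47 strip 70 207.34
60 70 201.81 strip 70 199.85
```

```bash
python3 -c "
from rig import *
print(hand_in())"
```

```text
the job is handed in; nothing more can be done
None
```

I've handed the job in, with no verdict returned: carton on the board, platform level on the wedge, lever on, knob at zero and all four adapters flat and apart on the mat. One slip: while first pushing the lever, the shut fingers rode up on its grip and the wrist force reached about 76 N (limit 120 N).

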